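# Stir the specimen jars on the clockwork deck

### The job

Stand every orange-capped specimen jar upright inside a ring of its own on the clockwork stirring deck, and wind the brass key clockwise, several part turns, until it is fully wound against its stop. Then pull the red run slide slowly out until its tab stands over the green band, hold it there for a full second and let go. Once it has crept all the way home, with the jars still in their rings, stand all the jars upright in the yellow tray, leaving the other things on the bench alone.

Things in the scene. Friction and masses are not known exactly. Their poses are not given: they have to be found in the camera images.
- jar1: Squat specimen jar, clear with a heavy glass base, a white label and an orange screw cap, closed; round, 58 mm in diameter and 66 mm high (the cap, the top 18 mm, is 56 mm), 0.14 to 0.25 kg. Origin at the centre of its underside, z up. Two or three of the three jars are present; they stand on the bench to the robot's right.
- jar2: Squat specimen jar, clear with a heavy glass base, a white label and an orange screw cap, closed; round, 58 mm in diameter and 66 mm high (the cap, the top 18 mm, is 56 mm), 0.14 to 0.25 kg. Origin at the centre of its underside, z up. Two or three of the three jars are present; they stand on the bench to the robot's right.
- jar3: Squat specimen jar, clear with a heavy glass base, a white label and an orange screw cap, closed; round, 58 mm in diameter and 66 mm high (the cap, the top 18 mm, is 56 mm), 0.14 to 0.25 kg. Origin at the centre of its underside, z up. Two or three of the three jars are present; they stand on the bench to the robot's right.
- mixer: Clockwork stirring deck, fixed, yaw varies a little. Origin on the bench under the centre of the flat white deck: 150 mm (x) by 280 mm (y), 30 mm high, no rim. At its +y end a grey drive box, 140 by 140 mm, 70 mm high, centre at y = 210 mm, front face at x = -70 mm, the key on top. A red needle on its white dial turns at half the key's speed, to a green spot when wound.
- band (a point): Centre of the green band, 20 mm wide, across the 4 mm thick, 90 mm wide aluminium scale plate that lies on the bench in front of the drive box, under the red slide. In the deck's frame at x = -190 mm, y = 210 mm.
- ring0 (a point): Centre of a ring on the deck's top surface, 30 mm above the bench, at y = -90 mm of the deck. The black ring is 84 mm in outer diameter: a jar that stands inside it has its axis within 15 mm of the centre. The axes are the deck's.
- ring1 (a point): Centre of a ring on the deck's top surface, 30 mm above the bench, at y = 0 mm of the deck. The black ring is 84 mm in outer diameter: a jar that stands inside it has its axis within 15 mm of the centre. The axes are the deck's.
- ring2 (a point): Centre of a ring on the deck's top surface, 30 mm above the bench, at y = 90 mm of the deck. The black ring is 84 mm in outer diameter: a jar that stands inside it has its axis within 15 mm of the centre. The axes are the deck's.
- key (a joint): Turn of the winding key, rad, growing clockwise seen from above. 0 is run down, 4.6 the hard stop; above 4.2 counts as fully wound. Starts between 0 and 0.8. Sprung (0.03 N m/rad) but held by 0.2 N m of friction, so it stays where it is left; the torque needed rises to 0.35 N m.
- key_grip (a point): Point in the key's upright brass wing, on its vertical turning axis, 110 mm above the bench. The wing lies along this point's x axis, 50 mm long, is 12 mm thick (its y axis), and spans 92 to 128 mm above the bench (the drive box's top is at 70 mm, a collar on it reaches 78 mm, a thin shaft is between).
- slide (a joint): How far the red run slide is out, m: 0 home, limit 0.085; it moves along the deck's -x, towards the robot. At 0.060 its tab is centred over the green band (0.055 to 0.065 counts). A spring pulls it home with 4 to 7 N, and a dashpot (400 N s/m) slows it: pull at 15 to 25 mm/s; let go, it takes about 5 s to creep home.
- slide_grip (a point): Point in the slide's upright red tab, on its middle, 56 mm above the bench. The tab is 10 mm thick along the deck's x, 44 mm wide along y, and its top is 76 mm above the bench; a 6 mm blade under this point, top 32 mm above the bench, joins it to the box. At home the tab's centre is 60 mm in front of the box's face.
- tray: Yellow open tray for finished jars, fixed, 130 mm (x) by 260 mm (y), walls 5 mm thick and 25 mm high, floor 5 mm thick. Origin on the bench under its centre.
- beaker: Bystander: glass beaker standing among the jars, 60 mm in diameter, 80 mm high, open; origin at the centre of its underside. Leave it alone.
- reagent: Bystander: amber bottle, 68 mm in diameter, 150 mm high, behind the deck; origin at the centre of its underside.
- washbottle: Bystander: white bottle with a red cap, 60 mm in diameter, 160 mm high, behind the deck; origin at the centre of its underside.
- slidebox: Bystander: blue plastic box 85 by 100 by 35 mm, beyond the jars; origin at the centre of its underside.
- dishes: Bystander: stack of clear and white dishes, 91 mm in diameter, 42 mm high, near the robot's right; origin at the centre of its underside.
There are look-alikes about, which are no part of the job. Leave any blue or turquoise look-alike of the jar2 alone.

How it is judged (in metres and radians):
On the way, in this order (a step that is already met when the one before it is completed fails the run):
1. every jar stands upright in a ring of its own on the deck and the key is fully wound (in either order) (((horizontal distance between jar1 and ring0 below 0.015 m and z of jar1 in the frame of ring0 between -0.006 and 0.006 m and angle between jar1's own z axis and vertical below 0.12 rad) or (horizontal distance between jar1 and ring1 below 0.015 m and z of jar1 in the frame of ring1 between -0.006 and 0.006 m and angle between jar1's own z axis and vertical below 0.12 rad) or (horizontal distance between jar1 and ring2 below 0.015 m and z of jar1 in the frame of ring2 between -0.006 and 0.006 m and angle between jar1's own z axis and vertical below 0.12 rad)) and ((horizontal distance between jar2 and ring0 below 0.015 m and z of jar2 in the frame of ring0 between -0.006 and 0.006 m and angle between jar2's own z axis and vertical below 0.12 rad) or (horizontal distance between jar2 and ring1 below 0.015 m and z of jar2 in the frame of ring1 between -0.006 and 0.006 m and angle between jar2's own z axis and vertical below 0.12 rad) or (horizontal distance between jar2 and ring2 below 0.015 m and z of jar2 in the frame of ring2 between -0.006 and 0.006 m and angle between jar2's own z axis and vertical below 0.12 rad)) and ((horizontal distance between jar3 and ring0 below 0.015 m and z of jar3 in the frame of ring0 between -0.006 and 0.006 m and angle between jar3's own z axis and vertical below 0.12 rad) or (horizontal distance between jar3 and ring1 below 0.015 m and z of jar3 in the frame of ring1 between -0.006 and 0.006 m and angle between jar3's own z axis and vertical below 0.12 rad) or (horizontal distance between jar3 and ring2 below 0.015 m and z of jar3 in the frame of ring2 between -0.006 and 0.006 m and angle between jar3's own z axis and vertical below 0.12 rad)) and value of joint key above 4.2 rad), for 0.2 s.
2. with the jars in their rings and the key wound, the slide is held with its tab over the green band (55 to 65 mm out) for 0.8 s (all of step 1 and value of joint slide between 0.055 and 0.065 m), for 0.8 s.
3. the slide is fully home again (within 6 mm) with every jar still, or again, in a ring (((horizontal distance between jar1 and ring0 below 0.015 m and z of jar1 in the frame of ring0 between -0.006 and 0.006 m and angle between jar1's own z axis and vertical below 0.12 rad) or (horizontal distance between jar1 and ring1 below 0.015 m and z of jar1 in the frame of ring1 between -0.006 and 0.006 m and angle between jar1's own z axis and vertical below 0.12 rad) or (horizontal distance between jar1 and ring2 below 0.015 m and z of jar1 in the frame of ring2 between -0.006 and 0.006 m and angle between jar1's own z axis and vertical below 0.12 rad)) and ((horizontal distance between jar2 and ring0 below 0.015 m and z of jar2 in the frame of ring0 between -0.006 and 0.006 m and angle between jar2's own z axis and vertical below 0.12 rad) or (horizontal distance between jar2 and ring1 below 0.015 m and z of jar2 in the frame of ring1 between -0.006 and 0.006 m and angle between jar2's own z axis and vertical below 0.12 rad) or (horizontal distance between jar2 and ring2 below 0.015 m and z of jar2 in the frame of ring2 between -0.006 and 0.006 m and angle between jar2's own z axis and vertical below 0.12 rad)) and ((horizontal distance between jar3 and ring0 below 0.015 m and z of jar3 in the frame of ring0 between -0.006 and 0.006 m and angle between jar3's own z axis and vertical below 0.12 rad) or (horizontal distance between jar3 and ring1 below 0.015 m and z of jar3 in the frame of ring1 between -0.006 and 0.006 m and angle between jar3's own z axis and vertical below 0.12 rad) or (horizontal distance between jar3 and ring2 below 0.015 m and z of jar3 in the frame of ring2 between -0.006 and 0.006 m and angle between jar3's own z axis and vertical below 0.12 rad)) and value of joint slide below 0.006 m), for 0.2 s.
At the end, for the whole second after the job is handed in: Every jar stands upright and at rest on the floor of the yellow tray, the key is fully wound (over 4.2 rad), the slide is home within 6 mm, and nothing is held (x of jar1 in the frame of tray between -0.045 and 0.045 m and y of jar1 in the frame of tray between -0.11 and 0.11 m and z of jar1 in the frame of tray between -0.003 and 0.014 m and angle between each of jar1, jar2, jar3's own z axis and vertical below 0.12 rad and linear speed of each of jar1, jar2, jar3 below 0.03 m/s and x of jar2 in the frame of tray between -0.045 and 0.045 m and y of jar2 in the frame of tray between -0.11 and 0.11 m and z of jar2 in the frame of tray between -0.003 and 0.014 m and x of jar3 in the frame of tray between -0.045 and 0.045 m and y of jar3 in the frame of tray between -0.11 and 0.11 m and z of jar3 in the frame of tray between -0.003 and 0.014 m and value of joint key above 4.2 rad and value of joint slide below 0.006 m); the robot touches nothing.
It fails at once if a bystander is moved more than 60 mm (distance of any of beaker, reagent, washbottle, slidebox, dishes from where it was at the start of the episode above 0.06 m).
Of jar1, jar2, jar3 only 2 to 3 are there at a start; the rules pass over those that are not, and their reading is None.
At some moment in a run one of jar1, jar2, jar3 may be knocked a few centimetres aside while the robot is not near it.
It also fails if it takes over 210 s, if anything falls off the work surface, if the arm or the gripper's body presses on something with over 40 N, if the wrist force passes 120 N, or if a joint passes its speed limit or range.

### The arm

A 6-joint arm with a two-finger parallel gripper is mounted at the origin on the work surface. World frame = base frame: x ahead of the robot, y to its left, z up, the work surface at z = 0. Lengths are in m, angles in degrees, forces in N, time in s.
With the tool pointing down it reaches from about 0.3 to 0.75 m from the base axis. Payload 8.5 kg.
Tool frame: the origin (TCP) lies midway between the tips of the shut fingers; the grasp point (between the pads) lies 19 mm behind it; z points along the fingers, y is the line along which they close (so a half turn about z gives the same grasp; the last joint's range is limited). The gripper opens to 85 mm and grips with 20 to 120 N. Pads are 22 mm wide; open, the fingers measure 114 mm over their backs; the gripper's body (76 mm by 85 mm) begins 54 mm behind the grasp point. The pads swing forward as they close: fully open they stand 13 mm farther back than shut.
Start: joints at [58.596, 21.807, 74.336, -0, 83.858, -12.336], TCP at [0.18, 0.52, 0.231] pointing down, gripper open.
Joint ranges: [-178.18, 178.18], [-50.72, 133.34], [12.68, 142.11], [-81.47, 261.47], [9.98, 163.14], [-165.26, 165.26]. Speed limits (degrees/s): [136.94, 136.94, 180, 180, 180, 180].

### API

Orientations are given as a 3x3 rotation matrix whose columns are the frame's x, y, z axes.
In Python, from rig import env gives the robot as it stands. The module is installed in compiled form; this text tells all that it offers.
- The arm moves only by the tool jog_arm, never from a script. Its argument "targets" is a list of rows, each a list of 6 numbers: the shift along the tool's x, y, z in cm, then the turn, a rotation vector about the tool's x, y, z in degrees. A call has 1 to 8 rows; each row is the pose to reach, as a shift and turn from the pose commanded when the call began, along the tool's axes at that moment; what a row does not reach only later rows make up. A row lasts 1/12 s, in which the tool goes at most 41.7 mm and 7.16 degrees, less where a joint would pass 70% of its speed; a pose out of reach is approached as far as the arm can. A call with a gripper value outside its range is refused whole. "hand" is the opening, from 0 (shut) to 1 (fully open), set as the call begins (left out, the last holds). The fingers move at their own pace and stop on an object; "newtons" is the grip in N (left out, the last holds). Time passes only in rows, so rows that repeat a pose let the fingers close. It gives the time, the measured TCP pose, the force, the opening and the grip force at its end, in the units of the state.
- env.observe(): the state, without advancing time (a new reading comes with each control period).
- env.get_image(name): name is "side" or "top"; returns a dict with "frame" (384x512x3 uint8, red, green, blue), "depth" (384x512 float32, m along the optical axis (not along the pixel's ray), 0 where there is no reading), "fovy" (degrees; the focal length in pixels is half the picture's height over the tangent of half this angle, whatever the lens; pixels are square), "cx", "cy" (the principal point, pixels), "cam_to_world" (4x4, takes a point from camera to world coordinates). Camera axes: x right, y down, z forward; pixel columns grow to the right and rows downward; lengths in m; the calibration is good to about 2 mm. A picture is of the moment at which its call begins.
- env.close_job(): hands the job in; it is judged then, once.
Trained networks look in the newest picture that a camera, given by its name, has taken for a name from the list of things; names that differ only in an ending like _2 or _b are one class to them, and where a whole thing is asked for, a point or a joint stands for the part that bears it (a point fixed in the world has none). Each returns a list of dicts, best first, with "score" (0 to 1); they miss things now and then, are a little off and sometimes report something else, mostly with a low value. They report only what shows in the picture. A call takes as long as a camera call. They do not tell look-alikes from the thing itself.
- env.regions_of(camera, target): "pixels" (384x512 bool, what is visible of it) and "point" ([row, column] in pixels, amid what is visible of it).
The state is a dict: "time_s": time; "q": joint angles; "qvel": joint speeds; "joint_efforts": joint torques, N m; "position": TCP position; "tool_rot": TCP orientation; "ft_force": force on the tool from outside, world axes, zero at the start; "wrist_torque": the same for the moment, N m; "grip_width": finger opening in m; "gripper_force": force on a finger pad.
Only numpy, scipy, OpenCV 4.12 (cv2) and the standard library are available. Lean on these libraries where they do the work, as an engineer would, in place of code of your own. Each camera call takes 0.05 s, during which the arm holds its last target. There are 200 camera calls.

## Working session

There is one attempt and no reset: what is moved stays moved. The work goes in short steps, Python scripts to look and compute and a tool call to move; the robot and the scene stay as the last step left them, time stands still between calls to the robot, and variables do not carry over. Pictures are saved under pics/ and viewed, at most 14 in all, crops included, and the job is handed in when it is done.

Besides the shell and the picture viewer there is one more tool, called after "Call:" as name(argument=value, ...) on one line, values as JSON. jog_arm: Moves the arm, as the interface text tells. Its arguments: {"type":"object","properties":{"targets":{"type":"array","items":{"type":"array","items":{"type":"number"}}},"hand":{"type":"number"},"newtons":{"type":"number"}},"required":["targets"]}

```bash
mkdir -p pics
cat > h.py <<'E'
import numpy as np, cv2
from rig import env
def cloud(im):
    d=im['depth']; h,w=d.shape; f=h/2/np.tan(np.radians(im['fovy'])/2)
    u,v=np.meshgrid(np.arange(w),np.arange(h))
    P=np.stack([(u-im['cx'])/f*d,(v-im['cy'])/f*d,d],-1)
    T=np.array(im['cam_to_world']); W=P@T[:3,:3].T+T[:3,3]
    W[d==0]=np.nan
    return W
def save(im,n,box=None,s=1):
    a=im['frame'][:,:,::-1]
    if box: a=a[box[0]:box[1],box[2]:box[3]]
    cv2.imwrite('pics/'+n,cv2.resize(a,None,fx=s,fy=s,interpolation=cv2.INTER_CUBIC))
E
python3 - <<'E'
from h import *
t=env.get_image('top'); s=env.get_image('side')
save(t,'t0.png',s=1.5); save(s,'s0.png',s=1.5)
np.set_printoptions(precision=3,suppress=True)
for cam,im in(('top',t),('side',s)):
    W=cloud(im); print(cam,np.array(im['cam_to_world'])[:3])
    for n in ['jar1','mixer','key','slide','tray','beaker']:
        for r in env.regions_of(cam,n)[:6]:
            p=W[r['pixels']]; print(n,round(r['score'],2),np.round(r['point']),r['pixels'].sum(),np.nanmedian(p,0),np.nanmin(p,0),np.nanmax(p,0))
o=env.observe(); print(o)
E
```

```text
top [[-0.019 -0.983  0.185  0.297]
 [-1.     0.022  0.01  -0.102]
 [-0.014 -0.185 -0.983  1.419]]
jar1 0.91 [190. 304.] 319 [ 0.561 -0.235  0.064] [ 0.539 -0.263 -0.005] [ 0.592 -0.207  0.073]
jar1 0.91 [222. 361.] 401 [ 0.446 -0.397  0.063] [ 0.419 -0.447 -0.007] [ 0.486 -0.372  0.076]
jar1 0.78 [178. 354.] 314 [ 0.576 -0.388  0.064] [ 0.552 -0.417 -0.003] [ 0.605 -0.365  0.072]
jar1 0.71 [209. 393.] 355 [ 0.484 -0.495  0.063] [ 0.457 -0.53   0.003] [ 0.514 -0.475  0.073]
jar1 0.66 [168. 388.] 366 [ 0.607 -0.491  0.063] [ 0.583 -0.524 -0.005] [ 0.654 -0.468  0.076]
mixer 0.88 [187. 180.] 7742 [0.572 0.154 0.031] [ 0.363 -0.107 -0.006] [0.698 0.321 0.131]
mixer 0.54 [220. 154.] 196 [0.469 0.232 0.034] [ 0.443  0.21  -0.   ] [0.509 0.255 0.083]
key 0.56 [178. 357.] 366 [ 0.576 -0.389  0.064] [ 0.552 -0.435 -0.004] [ 0.623 -0.365  0.072]
key 0.5 [184. 144.] 129 [0.575 0.244 0.12 ] [0.556 0.227 0.07 ] [0.596 0.274 0.131]
key 0.47 [137. 317.] 883 [ 0.724 -0.281  0.034] [ 0.683 -0.334 -0.001] [ 0.773 -0.23   0.043]
slide 0.58 [222. 154.] 210 [0.466 0.234 0.034] [ 0.442  0.21  -0.   ] [0.5
[... 1249 characters left out ...]
] 2646 [0.43  0.006 0.004] [ 0.362 -0.117 -0.002] [0.496 0.146 0.027]
beaker 0.77 [255. 252.] 567 [ 0.425 -0.261  0.052] [ 0.395 -0.291 -0.003] [ 0.46  -0.185  0.082]
{'time_s': 0.7, 'q': array([ 58.597,  21.806,  74.338,  -0.   ,  83.856, -12.335]), 'qvel': array([ 0.011,  0.076,  0.058, -0.072,  0.007,  0.012]), 'joint_efforts': array([  0.   , -44.825, -23.144,  -0.   ,   0.001,   0.   ]), 'position': array([0.18 , 0.52 , 0.231]), 'tool_rot': array([[-0.945,  0.327,  0.   ],
       [ 0.327,  0.945, -0.   ],
       [-0.   , -0.   , -1.   ]]), 'ft_force': array([ 0.49 ,  0.541, -0.494]), 'wrist_torque': array([ 0.054,  0.005, -0.03 ]), 'gripper_force': 0.0, 'grip_width': 0.0856171692384214}
```

View pics/t0.png

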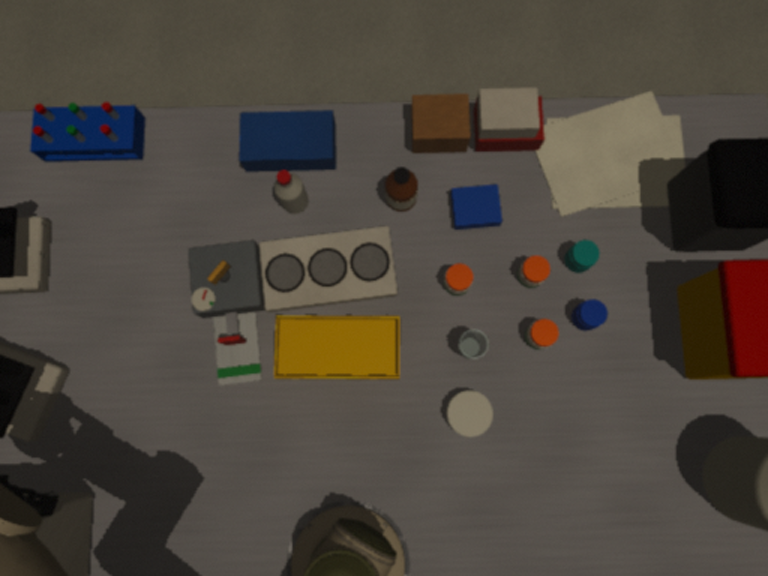

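View pics/s0.png

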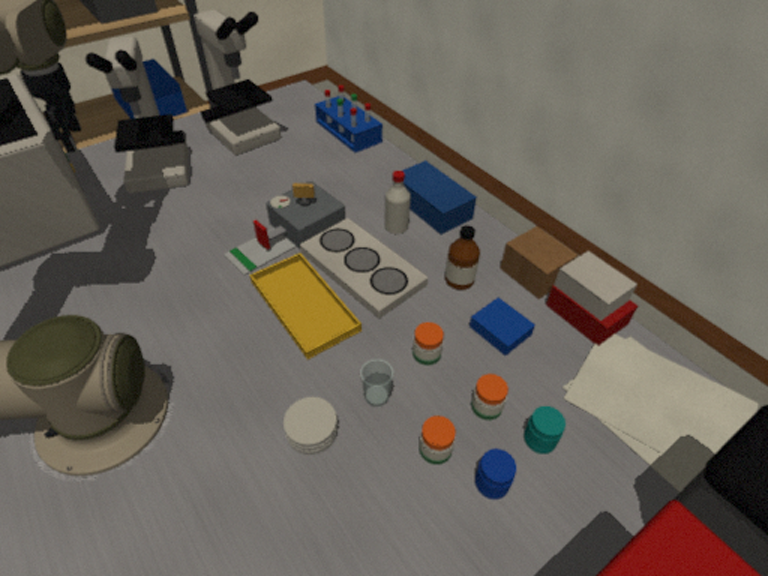

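Orange jars in native top pixels (row,col): (185,305), (180,357), (221,362). Teal at (170,388) and blue at (209,393) are look-alikes, to be left. The three orange-capped ones fit. I'll confirm with one crop and measure everything.

```bash
cat >> h.py <<'E'
np.set_printoptions(precision=4,suppress=True)
def jars(cam,im):
    W=cloud(im); hsv=cv2.cvtColor(im['frame'],cv2.COLOR_RGB2HSV); out=[]
    for r in env.regions_of(cam,'jar1'):
        m=r['pixels']
        if r['score']<.3 or m.sum()>1500: continue
        ys,xs=np.where(m); med=np.median(hsv[m&(W[...,2]>.05)],0) if (m&(W[...,2]>.05)).any() else hsv[m].mean(0)
        if not(4<=med[0]<=16 and med[1]>120): continue
        top=np.nanpercentile(W[m][:,2],90)
        p=W[m&(abs(W[...,2]-top)<.006)]
        c,rad=cv2.minEnclosingCircle(p[:,:2].astype(np.float32))
        out.append((np.array(c),rad,p[:,:2].mean(0),np.median(p[:,2]),r['score'],r['point']))
    return out
E
python3 - <<'E'
from h import *
t=env.get_image('top'); s=env.get_image('side')
for cam,im in(('top',t),('side',s)):
    print(cam)
    for j in jars(cam,im): print(*j)
    W=cloud(im); hsv=cv2.cvtColor(im['frame'],cv2.COLOR_RGB2HSV); X,Y,Z=W[...,0],W[...,1],W[...,2]
    box=(X>.35)&(X<.75)&(Y>-.2)&(Y<.42)
    def fit(m,n):
        m=cv2.morphologyEx(m.astype(np.uint8),cv2.MORPH_OPEN,np.ones((2,2)))>0
        p=W[m]; r=cv2.minAreaRect(p[:,:2].astype(np.float32)); print(n,m.sum(),p.mean(0),r)
    fit(box&(abs(Z-.03)<.006)&(X>.52)&(Y<.185)&(hsv[...,1]<60),'deck')
    fit(box&(abs(Z-.07)<.005)&(X>.49)&(Y>.14)&(Y<.35),'box')
    fit(box&(Z>.117)&(Z<.14)&(Y>.18)&(Y<.3)&(X<.64),'key')
    fit(box&(Z>.067)&(Z<.09)&(X<.488),'tab')
    fit(box&(hsv[...,0]>45)&(hsv[...,0]<80)&(hsv[...,1]>120)&(Z<.02),'band')
    fit(box&(hsv[...,0]>18)&(hsv[...,0]<32)&(hsv[...,1]>150)&(Z<.04)&(Y<.2),'tray')
a=cv2.resize(t['frame'][150:250,290:420,::-1],None,fx=3,fy=3); b=cv2.resize(t['frame'][140:260,120:180,::-1],None,fx=4,fy=4)
c=np.zeros((480,640,3),np.uint8); c[:300,:390]=a; c[:480,395:635]=b; cv2.imwrite('pics/c1.png',c)
E
```

```text
top
[ 0.5671 -0.2354] 0.026993611827492714 [ 0.5659 -0.2356] 0.06598909121584795 0.83 [186.4, 307.1]
[ 0.4494 -0.4016] 0.02775729075074196 [ 0.4492 -0.4018] 0.06601030548176823 0.7 [221.1, 359.3]
[ 0.5803 -0.3937] 0.02731218747794628 [ 0.5807 -0.3936] 0.0658987546245774 0.56 [176.0, 354.4]
deck 1850 [nan nan nan] ((0.6048898696899414, 0.04219447076320648), (0.11587367951869965, 0.2742951214313507), -0.7931612730026245)
box 1603 [nan nan nan] ((0.5760228633880615, 0.24251282215118408), (0.13830339908599854, 0.1336054652929306), 7.379945278167725)
key 76 [0.575  0.2434 0.1195] ((0.5739368796348572, 0.24564418196678162), (0.01571238972246647, 0.05135355889797211), 37.6112174987793)
tab 49 [0.446  0.2293 0.0683] ((0.44726088643074036, 0.23013058304786682), (0.007448254153132439, 0.04058903455734253), 6.3651323318481445)
band 138 [nan nan nan] ((0.38531047105789185, 0.2230226993560791), (0.015915371477603912, 0.08315090835094452), 5.637020587921143)
tray 3511 [nan nan nan] ((0.42957553267478943, 0.017041102051734924), (0.26013022661209106, 0.13011717796325684), 88.74762725830078)
side
[ 0
[... 394 characters left out ...]
18), 18.238407135009766)
box 739 [nan nan nan] ((0.5746124982833862, 0.23777925968170166), (0.13942070305347443, 0.13328136503696442), 7.165604114532471)
key 45 [0.5772 0.2407 0.1168] ((0.5911353230476379, 0.2664308249950409), (0.07748647034168243, 0.042928632348775864), 59.600120544433594)
tab 33 [0.4454 0.2218 0.0715] ((0.44532477855682373, 0.22313836216926575), (0.009842951782047749, 0.040853384882211685), 5.444863319396973)
band 76 [0.3887 0.2153 0.0032] ((0.388725221157074, 0.21673546731472015), (0.015414419583976269, 0.08264214545488358), 5.293772220611572)
tray 2657 [nan nan nan] ((0.4446309208869934, 0.015724122524261475), (0.2590175271034241, 0.14138583838939667), 84.62388610839844)
```

View pics/c1.png

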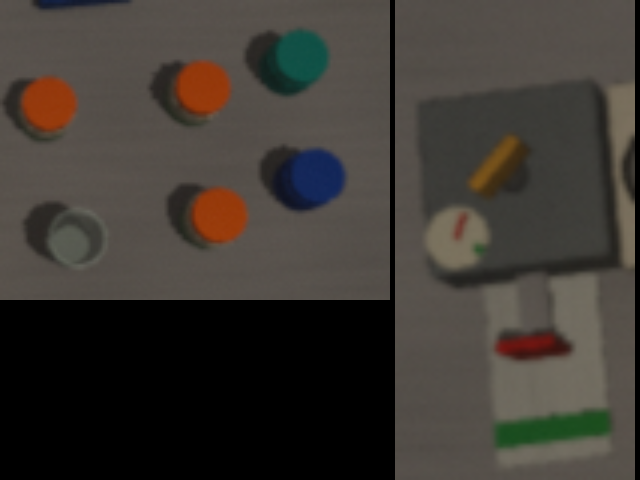

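The crop shows the three orange caps at crop (48,103), (203,88) and (218,215). Teal (297,62) and blue (310,180) are look-alikes and stay untouched. Next I measure the ring centres and the tray, then move.

```bash
cat >> h.py <<'E'
def go(x,y,z,yaw):
    """shift (cm, tool axes) and tool-z turn (deg) to TCP x,y,z with tool y axis at world angle yaw"""
    o=env.observe(); R=np.array(o['tool_rot']); d=np.array([x,y,z])-o['position']
    a=np.degrees(np.arctan2(R[1,1],R[0,1])); print('to',(x,y,z),'shift cm',R.T@d*100,'turn z',(a-yaw+180)%360-180)
E
python3 - <<'E'
from h import *
for cam in('top','side'):
    im=env.get_image(cam); W=cloud(im); g=im['frame'].max(-1).astype(int); X,Y,Z=W[...,0],W[...,1],W[...,2]
    m=(abs(Z-.03)<.008)&(X>.52)&(X<.68)&(Y<.165)&(Y>-.12)
    th=np.median(g[m])-40; white=m&(g>th)
    # ring = components of dark pixels in the deck interior
    hull=np.zeros(g.shape,np.uint8); cs,_=cv2.findContours(cv2.morphologyEx(white.astype(np.uint8),cv2.MORPH_OPEN,np.ones((2,2))),cv2.RETR_EXTERNAL,cv2.CHAIN_APPROX_NONE)
    c=max(cs,key=cv2.contourArea); cv2.drawContours(hull,[cv2.convexHull(c)],-1,1,-1); hull=cv2.erode(hull,np.ones((5,5)))
    dark=((hull>0)&(g<th-15)).astype(np.uint8); n,l,st,_=cv2.connectedComponentsWithStats(dark)
    print(cam,th)
    for i in range(1,n):
        if st[i,4]<60: continue
        p=W[(l==i)]; p=p[np.isfinite(p[:,0])]; e=cv2.fitEllipse(cv2.convexHull(p[:,:2].astype(np.float32)))
        print(st[i,4],e)
    hsv=cv2.cvtColor(im['frame'],cv2.COLOR_RGB2HSV)
    m=((hsv[...,0]>18)&(hsv[...,0]<32)&(hsv[...,1]>150)&(Z<.04)&(Y<.2)&(Z>.019)&(X>.33)); p=W[m][:,:2]
    print('tray rim',cv2.minAreaRect(p.astype(np.float32)))
go(.566,-.238,.20,6)
E
```

```text
top 67.0
100 ((0.6094740033149719, -0.050989244133234024), (0.07854438573122025, 0.07950659841299057), 115.7523422241211)
98 ((0.5994805097579956, 0.03872934356331825), (0.0787758007645607, 0.07960847020149231), 153.51580810546875)
75 ((0.5899524688720703, 0.12731458246707916), (0.07777317613363266, 0.07916288077831268), 129.33871459960938)
tray rim ((0.457746297121048, -0.2949516475200653), (0.8848603367805481, 0.19224227964878082), 88.61766815185547)
side 94.0
87 ((0.5992228984832764, 0.03584881126880646), (0.07927699387073517, 0.07977060973644257), 131.7364044189453)
105 ((0.6093387007713318, -0.05478589981794357), (0.08071582764387131, 0.08282503485679626), 111.68122100830078)
tray rim ((0.4301149547100067, 0.014586851000785828), (0.2617833614349365, 0.13184979557991028), 88.81193542480469)
to (0.566, -0.238, 0.2) shift cm [-61.269  -59.0038   3.1321] turn z 64.93292501458001
```

Call:
jog_arm(targets=[[-20.4,-19.7,0,0,0,0],[-20.4,-19.7,0,0,0,0],[-20.4,-19.7,0,0,0,0],[-20.4,-19.7,0,0,0,0],[-20.4,-19.7,0,0,0,0],[-20.4,-19.7,0,0,0,0],[-20.4,-19.7,0,0,0,0],[-20.4,-19.7,0,0,0,0]], hand=1, newtons=40)

```text
time_s: 1.67
position: [0.3103, 0.2631, 0.2315]
tool_rot: [[-0.943, 0.332, 0.001], [0.332, 0.943, -0.001], [-0.001, -0.001, -1.0]]
ft_force: [0.2, 1.0, -0.2]
grip_width: 0.0855
gripper_force: 0.0
```

Call:
jog_arm(targets=[[-20.4,-19.7,0,0,0,0],[-20.4,-19.7,0,0,0,0],[-20.4,-19.7,0,0,0,0],[-20.4,-19.7,0,0,0,0],[-20.4,-19.7,0,0,0,0],[-20.4,-19.7,0,0,0,0],[-20.4,-19.7,0,0,0,0],[-20.4,-19.7,0,0,0,0]])

```text
time_s: 2.33
position: [0.4391, 0.0099, 0.2311]
tool_rot: [[-0.944, 0.331, 0.001], [0.331, 0.944, -0.001], [-0.001, -0.001, -1.0]]
ft_force: [-0.2, 0.3, -0.8]
grip_width: 0.0852
gripper_force: 0.0
```

Call:
jog_arm(targets=[[-20.4,-19.7,0,0,0,0],[-20.4,-19.7,0,0,0,0],[-20.4,-19.7,0,0,0,0],[-20.4,-19.7,0,0,0,0],[-20.4,-19.7,0,0,0,0],[-20.4,-19.7,0,0,0,0],[-20.4,-19.7,0,0,0,0],[-20.4,-19.7,0,0,0,0]])

```text
time_s: 3.0
position: [0.5667, -0.243, 0.2297]
tool_rot: [[-0.944, 0.33, -0.0], [0.33, 0.944, -0.001], [0.0, -0.001, -1.0]]
ft_force: [-0.4, 0.8, -0.0]
grip_width: 0.0851
gripper_force: 0.0
```

Call:
jog_arm(targets=[[0,0,0,0,0,7],[0,0,0,0,0,14],[0,0,0,0,0,21],[0,0,0,0,0,28],[0,0,0,0,0,35],[0,0,0,0,0,42],[0,0,0,0,0,49],[0,0,0,0,0,56]])

```text
time_s: 3.67
position: [0.5653, -0.2374, 0.2313]
tool_rot: [[-0.253, 0.968, -0.0], [0.968, 0.253, 0.0], [0.0, -0.0, -1.0]]
ft_force: [0.5, -0.9, -0.4]
grip_width: 0.0858
gripper_force: 0.0
```

Run:
```python
from h import *
for c in('top','side'):
    for j in jars(c,env.get_image(c)): print(c,*j[:5])
go(.566,-.238,.16,6)
```

```text
top [ 0.4494 -0.4027] 0.027737479656934738 [ 0.4498 -0.4028] 0.06510345879019752 0.93
top [ 0.5803 -0.3944] 0.02780061587691307 [ 0.5803 -0.3924] 0.06585883175165541 0.68
side [ 0.577  -0.3977] 0.027328507974743843 [ 0.5756 -0.3984] 0.06457979436815131 0.88
side [ 0.4472 -0.4062] 0.0283962469547987 [ 0.4458 -0.4073] 0.06482198975590125 0.66
side [ 0.5649 -0.2394] 0.028768055140972137 [ 0.5639 -0.2407] 0.06443608739287449 0.61
to (0.566, -0.238, 0.16) shift cm [-0.0311  0.0767  7.1347] turn z 9.199684968039179
```

Call:
jog_arm(targets=[[0,0.1,4,0,0,5],[0,0.1,8,0,0,9.2],[0,0.1,11,0,0,9.2],[0,0.1,14,0,0,9.2],[0,0.1,17,0,0,9.2],[0,0.1,19,0,0,9.2],[0,0.1,20.6,0,0,9.2],[0,0.1,20.6,0,0,9.2]])

```text
time_s: 4.53
position: [0.5646, -0.2372, 0.0221]
tool_rot: [[-0.103, 0.995, -0.005], [0.995, 0.103, 0.003], [0.004, -0.005, -1.0]]
ft_force: [0.7, 1.3, -1.1]
grip_width: 0.0856
gripper_force: 0.0
```

Call:
jog_arm(targets=[[0,0,0,0,0,0],[0,0,0,0,0,0],[0,0,0,0,0,0],[0,0,0,0,0,0],[0,0,0,0,0,0],[0,0,0,0,0,0],[0,0,0,0,0,0],[0,0,0,0,0,0]], hand=0, newtons=40)

```text
time_s: 5.2
position: [0.5667, -0.2388, 0.0271]
tool_rot: [[-0.101, 0.995, 0.003], [0.995, 0.101, -0.002], [-0.002, 0.002, -1.0]]
ft_force: [-0.3, 1.0, 5.9]
grip_width: 0.0565
gripper_force: 43.3
```

Call:
jog_arm(targets=[[0,0,-1,0,0,0],[0,0,-3,0,0,0],[0,0,-6,0,0,0],[0,0,-9,0,0,0],[0,0,-12,0,0,0],[0,0,-14,0,0,0],[0,0,-14,0,0,0],[0,0,-14,0,0,0]])

```text
time_s: 5.87
position: [0.566, -0.2384, 0.1663]
tool_rot: [[-0.1, 0.995, 0.002], [0.995, 0.1, -0.001], [-0.001, 0.002, -1.0]]
ft_force: [-0.1, 0.1, -2.8]
grip_width: 0.0566
gripper_force: 43.3
```

Run:
```python
from h import *
go(.5898,.1258,.10,6)
s=env.get_image('side'); save(s,'s1.png',(120,340,200,380),3)
```

```text
to (0.5898, 0.1258, 0.1) shift cm [36.0073  6.0042  6.5979] turn z -0.25349537789628585
```

View pics/s1.png

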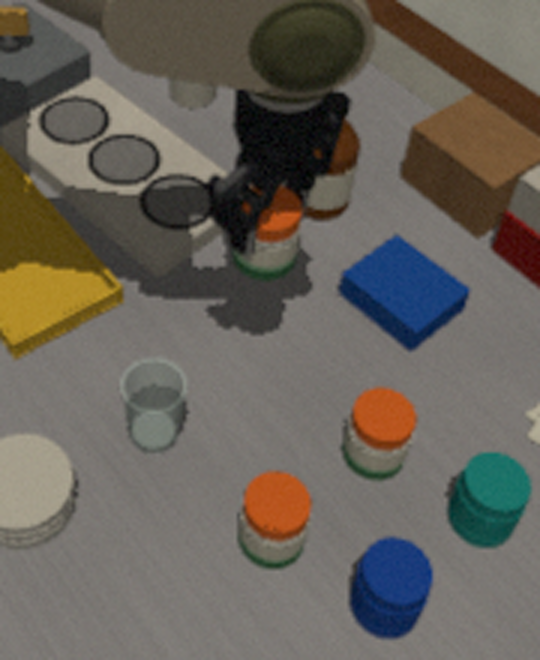

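The picture shows the jar upright in the gripper at crop (270,230), with its neighbours undisturbed. I'll carry it to ring2.

Call:
jog_arm(targets=[[3,0.5,0,0,0,0],[7,1.2,0,0,0,0],[11,1.9,0,0,0,0],[15,2.5,0,0,0,0],[19,3.2,0,0,0,0],[23,3.9,0,0,0,0],[27,4.5,0,0,0,0],[30,5,0,0,0,0]])

```text
time_s: 6.58
position: [0.5846, 0.0682, 0.1635]
tool_rot: [[-0.101, 0.995, -0.004], [0.995, 0.101, 0.001], [0.001, -0.004, -1.0]]
ft_force: [0.6, -0.9, -2.4]
grip_width: 0.0566
gripper_force: 43.3
```

Call:
jog_arm(targets=[[3,0.5,0,0,0,0],[5,0.9,0,0,0,0],[6,1,0,0,0,0],[6,1,1,0,0,0],[6,1,3,0,0,0],[6,1,5,0,0,0],[6,1,7,0,0,0],[6,1,7,0,0,0]])

```text
time_s: 7.25
position: [0.5872, 0.124, 0.0902]
tool_rot: [[-0.098, 0.995, -0.009], [0.995, 0.098, -0.001], [0.0, -0.009, -1.0]]
ft_force: [-0.8, 0.5, -2.7]
grip_width: 0.0565
gripper_force: 43.6
```

Run:
```python
from h import *
go(.5898,.1258,.0575,6.2)
```

```text
to (0.5898, 0.1258, 0.0575) shift cm [0.1507 0.3018 3.2696] turn z -0.5565036469394045
```

Call:
jog_arm(targets=[[0,0,0.8,0,0,0],[0,0,1.6,0,0,0],[0,0,2.3,0,0,0],[0,0,3,0,0,0],[0,0,3.4,0,0,0],[0,0,3.6,0,0,0],[0,0,3.6,0,0,0],[0,0,3.6,0,0,0]])

```text
time_s: 7.92
position: [0.5899, 0.1258, 0.0596]
tool_rot: [[-0.1, 0.995, 0.001], [0.995, 0.1, -0.0], [-0.0, 0.001, -1.0]]
ft_force: [0.3, 0.3, -3.6]
grip_width: 0.0565
gripper_force: 43.6
```

Run:
```python
from h import *
go(.5898,.1258,.0575,6.2)
W=env.get_image('side')
for j in jars('side',W): print(*j[:5])
```

```text
to (0.5898, 0.1258, 0.0575) shift cm [ 0.0003 -0.0112  0.2076] turn z -0.45954906365858506
[ 0.4458 -0.4075] 0.027232985943555832 [ 0.4453 -0.4086] 0.06468007121908353 0.9
[ 0.5771 -0.3977] 0.027911432087421417 [ 0.5763 -0.3989] 0.06486434240079109 0.65
[0.5897 0.1227] 0.028514010831713676 [0.5906 0.1173] 0.0963449802591062 0.54
```

Call:
jog_arm(targets=[[0,0,0.15,0,0,0],[0,0,0.25,0,0,0],[0,0,0.25,0,0,0],[0,0,0.25,0,0,0]])

```text
time_s: 8.35
position: [0.5898, 0.1258, 0.0572]
tool_rot: [[-0.1, 0.995, 0.001], [0.995, 0.1, 0.0], [-0.0, 0.001, -1.0]]
ft_force: [-1.1, 0.3, 1.8]
grip_width: 0.0562
gripper_force: 43.8
```

Call:
jog_arm(targets=[[0,0,0,0,0,0],[0,0,0,0,0,0],[0,0,0,0,0,0],[0,0,0,0,0,0],[0,0,-1,0,0,0],[0,0,-4,0,0,0],[0,0,-8,0,0,0],[0,0,-11,0,0,0]], hand=1)

```text
time_s: 9.02
position: [0.59, 0.1258, 0.1701]
tool_rot: [[-0.1, 0.995, 0.002], [0.995, 0.1, -0.0], [-0.0, 0.002, -1.0]]
ft_force: [0.5, 0.3, 0.8]
grip_width: 0.0856
gripper_force: 0.0
```

Call:
jog_arm(targets=[[-3,-0.4,0,0,0,0],[-7,-0.9,0,0,0,0],[-11,-1.3,0,0,0,0],[-15,-1.8,0,0,0,0],[-19,-2.3,0,0,0,0],[-23,-2.8,0,0,0,0],[-27,-3.3,0,0,0,0],[-31,-3.8,0,0,0,0]])

```text
time_s: 9.68
position: [0.5825, -0.1885, 0.1678]
tool_rot: [[-0.1, 0.995, 0.001], [0.995, 0.1, -0.0], [-0.0, 0.001, -1.0]]
ft_force: [0.8, -0.4, 0.9]
grip_width: 0.0853
gripper_force: 0.0
```

Call:
jog_arm(targets=[[-4,-0.5,0,0,0,0],[-8,-1,0,0,0,0],[-12,-1.5,0,0,0,0],[-16,-2,0,0,0,0],[-19,-2.3,0,0,0,0],[-20.8,-2.5,0,0,0,0],[-20.8,-2.5,2,0,0,0],[-20.8,-2.5,2,0,0,0]])

```text
time_s: 10.35
position: [0.5774, -0.3964, 0.144]
tool_rot: [[-0.098, 0.995, -0.004], [0.995, 0.098, 0.004], [0.004, -0.003, -1.0]]
ft_force: [0.2, 0.5, -0.8]
grip_width: 0.0852
gripper_force: 0.0
```

Run:
```python
from h import *
for c in('top','side'):
    for j in jars(c,env.get_image(c)): print(c,*j[:5])
go(.5787,-.396,.026,6)
```

```text
top [ 0.4497 -0.4034] 0.02787029556930065 [ 0.4474 -0.4048] 0.06530804385165312 0.8
top [0.5914 0.1274] 0.027881456539034843 [0.5912 0.1275] 0.09639002956513498 0.61
side [ 0.4462 -0.4071] 0.027400394901633263 [ 0.4454 -0.4079] 0.06462523010524357 0.95
side [ 0.5776 -0.3986] 0.02789718471467495 [ 0.5764 -0.3994] 0.0645704778271951 0.66
side [0.5842 0.1227] 0.02770930528640747 [0.5797 0.1185] 0.09410885228703603 0.62
to (0.5787, -0.396, 0.026) shift cm [-0.0451 -0.0695 12.2217] turn z -0.21511991552162613
```

Call:
jog_arm(targets=[[0,0,2,0,0,0],[0,0,5,0,0,0],[0,0,8,0,0,0],[0,0,10,0,0,0],[0,0,11.5,0,0,0],[0,0,12,0,0,0],[0,0,12,0,0,0],[0,0,12,0,0,0]])

```text
time_s: 11.22
position: [0.5795, -0.3961, 0.0284]
tool_rot: [[-0.1, 0.995, 0.002], [0.995, 0.1, -0.001], [-0.002, 0.001, -1.0]]
ft_force: [-0.3, -0.1, 1.2]
grip_width: 0.0857
gripper_force: 0.0
```

Call:
jog_arm(targets=[[0,0,0,0,0,0],[0,0,0,0,0,0],[0,0,0,0,0,0],[0,0,0,0,0,0],[0,0,0,0,0,0],[0,0,0,0,0,0],[0,0,0,0,0,0],[0,0,0,0,0,0]], hand=0)

```text
time_s: 11.88
position: [0.5794, -0.3963, 0.0286]
tool_rot: [[-0.1, 0.995, 0.002], [0.995, 0.1, -0.002], [-0.002, 0.002, -1.0]]
ft_force: [-0.2, 0.8, 6.6]
grip_width: 0.0563
gripper_force: 42.6
```

Call:
jog_arm(targets=[[0,0,-1,0,0,0],[0,0,-3,0,0,0],[0,0,-6,0,0,0],[0,0,-9,0,0,0],[0,0,-12,0,0,0],[0,0,-14,0,0,0],[0,0,-14,0,0,0],[0,0,-14,0,0,0]])

```text
time_s: 12.55
position: [0.5788, -0.396, 0.1678]
tool_rot: [[-0.1, 0.995, 0.001], [0.995, 0.1, -0.001], [-0.001, 0.001, -1.0]]
ft_force: [0.3, 0.4, -3.0]
grip_width: 0.0563
gripper_force: 43.2
```

Run:
```python
from h import *
go(.5993,.0373,.0575,6.2)
```

```text
to (0.5993, 0.0373, 0.0575) shift cm [42.9235  6.354  10.9806] turn z -0.4669420868682437
```

Call:
jog_arm(targets=[[3,0.4,0,0,0,0],[7,1,0,0,0,0],[11,1.6,0,0,0,0],[15,2.2,0,0,0,0],[19,2.8,0,0,0,0],[23,3.4,0,0,0,0],[27,4,0,0,0,0],[30,4.4,0,0,0,0]])

```text
time_s: 13.22
position: [0.5914, -0.0897, 0.165]
tool_rot: [[-0.101, 0.995, -0.004], [0.995, 0.101, 0.002], [0.002, -0.003, -1.0]]
ft_force: [0.2, -0.2, -1.3]
grip_width: 0.0565
gripper_force: 43.2
```

Call:
jog_arm(targets=[[4,0.6,0,0,0,0],[8,1.2,0,0,0,0],[11,1.7,0,0,0,0],[12.9,2,0,0,0,0],[12.9,2,2,0,0,0],[12.9,2,4,0,0,0],[12.9,2,6,0,0,0],[12.9,2,7,0,0,0]])

```text
time_s: 13.88
position: [0.5976, 0.0377, 0.0928]
tool_rot: [[-0.1, 0.995, -0.007], [0.995, 0.1, 0.001], [0.002, -0.007, -1.0]]
ft_force: [0.3, 0.6, -2.5]
grip_width: 0.0562
gripper_force: 43.3
```

Call:
jog_arm(targets=[[0,0,1,0,0,0],[0,0,2,0,0,0],[0,0,3,0,0,0],[0,0,3.6,0,0,0],[0,0,3.8,0,0,0],[0,0,3.8,0,0,0],[0,0,3.8,0,0,0],[0,0,3.8,0,0,0]])

```text
time_s: 14.55
position: [0.5999, 0.0372, 0.0591]
tool_rot: [[-0.1, 0.995, 0.001], [0.995, 0.1, -0.0], [-0.0, 0.001, -1.0]]
ft_force: [0.8, -0.4, -2.0]
grip_width: 0.0566
gripper_force: 43.2
```

Run:
```python
from h import *
for c in('top','side'):
    for j in jars(c,env.get_image(c)): print(c,*j[:5])
go(.5993,.0373,.0575,6.2)
```

```text
top [ 0.4486 -0.4024] 0.027995415031909943 [ 0.4496 -0.4031] 0.065918871065892 0.74
side [ 0.4468 -0.4071] 0.02823256142437458 [ 0.4457 -0.4074] 0.06479452669246627 0.96
side [0.5881 0.124 ] 0.028207596391439438 [0.5846 0.1293] 0.09469169826619628 0.57
to (0.5993, 0.0373, 0.0575) shift cm [ 0.0058 -0.0411  0.1471] turn z -0.4705011554977716
```

Call:
jog_arm(targets=[[0,0,0.1,0,0,0],[0,0,0.1,0,0,0],[0,0,0.1,0,0,0],[0,0,0.1,0,0,0],[0,0,-1,0,0,0],[0,0,-4,0,0,0],[0,0,-8,0,0,0],[0,0,-11,0,0,0]], hand=1)

```text
time_s: 15.42
position: [0.5999, 0.0373, 0.1724]
tool_rot: [[-0.1, 0.995, 0.002], [0.995, 0.1, -0.0], [-0.001, 0.002, -1.0]]
ft_force: [1.7, 0.2, 0.3]
grip_width: 0.0852
gripper_force: 0.0
```

Call:
jog_arm(targets=[[-3,-1.4,0,0,0,0],[-6,-2.8,0,0,0,0],[-9,-4.2,0,0,0,0],[-12,-5.6,0,0,0,0],[-15.5,-7,0,0,0,0],[-19,-8.6,0,0,0,0],[-22,-10,0,0,0,0],[-25,-11.4,0,0,0,0]])

```text
time_s: 16.08
position: [0.5104, -0.2245, 0.1699]
tool_rot: [[-0.099, 0.995, 0.001], [0.995, 0.099, -0.001], [-0.001, 0.001, -1.0]]
ft_force: [0.2, -0.8, -0.7]
grip_width: 0.0855
gripper_force: 0.0
```

Call:
jog_arm(targets=[[-3,-1.4,0,0,0,0],[-6,-2.8,0,0,0,0],[-9,-4.2,0,0,0,0],[-12,-5.6,0,0,0,0],[-15,-7,0,0,0,0],[-17.5,-8,0,0,0,0],[-17.5,-8,2,0,0,0],[-17.5,-8,2,0,0,0]])

```text
time_s: 16.75
position: [0.4476, -0.4054, 0.1468]
tool_rot: [[-0.098, 0.995, -0.002], [0.995, 0.098, 0.003], [0.003, -0.002, -1.0]]
ft_force: [0.0, 1.1, -1.4]
grip_width: 0.0851
gripper_force: 0.0
```

Run:
```python
from h import *
for c in('top','side'):
    for j in jars(c,env.get_image(c)): print(c,*j[:5])
go(.4482,-.405,.026,6)
```

```text
top [0.5912 0.1274] 0.027601974084973335 [0.5905 0.1269] 0.09629850349222902 0.76
top [0.601  0.0378] 0.028400644659996033 [0.6007 0.0379] 0.09631562379064995 0.71
side [ 0.4476 -0.4067] 0.02849270962178707 [ 0.4462 -0.4077] 0.06466189712438608 0.55
to (0.4482, -0.405, 0.026) shift cm [-0.0321 -0.1555 12.4088] turn z -0.20478436791833587
```

Call:
jog_arm(targets=[[0,0,2,0,0,0],[0,0,5,0,0,0],[0,0,8,0,0,0],[0,0,10,0,0,0],[0,0,11.5,0,0,0],[0,0,12.2,0,0,0],[0,0,12.2,0,0,0],[0,0,12.2,0,0,0]])

```text
time_s: 17.62
position: [0.4496, -0.405, 0.028]
tool_rot: [[-0.101, 0.995, 0.001], [0.995, 0.101, -0.001], [-0.001, 0.001, -1.0]]
ft_force: [-0.3, 0.5, 0.6]
grip_width: 0.0853
gripper_force: 0.0
```

Call:
jog_arm(targets=[[0,0,0,0,0,0],[0,0,0,0,0,0],[0,0,0,0,0,0],[0,0,0,0,0,0],[0,0,0,0,0,0],[0,0,0,0,0,0],[0,0,0,0,0,0],[0,0,0,0,0,0]], hand=0)

```text
time_s: 18.28
position: [0.4493, -0.4053, 0.0284]
tool_rot: [[-0.1, 0.995, 0.001], [0.995, 0.1, -0.002], [-0.002, 0.001, -1.0]]
ft_force: [-0.9, 1.2, 6.5]
grip_width: 0.0566
gripper_force: 41.9
```

Call:
jog_arm(targets=[[0,0,-1,0,0,0],[0,0,-3,0,0,0],[0,0,-6,0,0,0],[0,0,-9,0,0,0],[0,0,-12,0,0,0],[0,0,-14,0,0,0],[0,0,-14,0,0,0],[0,0,-14,0,0,0]])

```text
time_s: 18.95
position: [0.449, -0.4049, 0.1678]
tool_rot: [[-0.1, 0.995, 0.001], [0.995, 0.1, -0.001], [-0.002, 0.001, -1.0]]
ft_force: [-0.3, 0.8, -2.4]
grip_width: 0.0563
gripper_force: 43.5
```

Run:
```python
from h import *
go(.6094,-.0529,.0575,6.2)
```

```text
to (0.6094, -0.0529, 0.0575) shift cm [33.443  19.4606 10.9923] turn z -0.4679620885433735
```

Call:
jog_arm(targets=[[3,1.7,0,0,0,0],[6,3.5,0,0,0,0],[9.5,5.5,0,0,0,0],[13,7.6,0,0,0,0],[16.5,9.6,0,0,0,0],[20,11.6,0,0,0,0],[23,13.4,0,0,0,0],[26,15.1,0,0,0,0]])

```text
time_s: 19.62
position: [0.5731, -0.1289, 0.165]
tool_rot: [[-0.1, 0.995, -0.003], [0.995, 0.1, 0.001], [0.002, -0.003, -1.0]]
ft_force: [0.2, -0.4, -2.2]
grip_width: 0.056
gripper_force: 43.5
```

Call:
jog_arm(targets=[[3,1.8,0,0,0,0],[6,3.5,0,0,0,0],[7.4,4.3,0,0,0,0],[7.4,4.3,0,0,0,0],[7.4,4.3,2,0,0,0],[7.4,4.3,4,0,0,0],[7.4,4.3,6,0,0,0],[7.4,4.3,7,0,0,0]])

```text
time_s: 20.28
position: [0.6067, -0.0535, 0.0931]
tool_rot: [[-0.099, 0.995, -0.006], [0.995, 0.099, 0.002], [0.002, -0.006, -1.0]]
ft_force: [0.1, -0.2, -2.6]
grip_width: 0.0566
gripper_force: 43.5
```

Call:
jog_arm(targets=[[0,0,1,0,0,0],[0,0,2,0,0,0],[0,0,3,0,0,0],[0,0,3.6,0,0,0],[0,0,3.8,0,0,0],[0,0,3.8,0,0,0],[0,0,3.8,0,0,0],[0,0,3.8,0,0,0]])

```text
time_s: 20.95
position: [0.609, -0.0533, 0.0592]
tool_rot: [[-0.1, 0.995, 0.001], [0.995, 0.1, -0.0], [-0.0, 0.001, -1.0]]
ft_force: [-0.7, -0.6, -2.3]
grip_width: 0.0564
gripper_force: 43.5
```

Run:
```python
from h import *
go(.6094,-.0529,.0575,6.2)
```

```text
to (0.6094, -0.0529, 0.0575) shift cm [0.0378 0.0462 0.1737] turn z -0.46614457980155066
```

Call:
jog_arm(targets=[[0,0,0.1,0,0,0],[0,0,0.1,0,0,0],[0,0,0.1,0,0,0],[0,0,0.1,0,0,0],[0,0,-1,0,0,0],[0,0,-4,0,0,0],[0,0,-8,0,0,0],[0,0,-12,0,0,0]], hand=1)

```text
time_s: 21.62
position: [0.6082, -0.0531, 0.1808]
tool_rot: [[-0.1, 0.995, -0.001], [0.995, 0.1, 0.0], [0.0, -0.001, -1.0]]
ft_force: [0.1, -0.5, -0.4]
grip_width: 0.0857
gripper_force: 0.0
```

Call:
jog_arm(targets=[[-2,-2,0,0,0,0],[-5,-5,-2,0,0,0],[-8,-8,-4,0,0,0],[-11,-11,-4,0,0,0],[-14,-14,-4,0,0,0],[-17,-17,-4,0,0,0],[-17,-17,-4,0,0,0],[-17,-17,-4,0,0,0]])

```text
time_s: 22.28
position: [0.455, -0.2415, 0.2199]
tool_rot: [[-0.096, 0.995, 0.001], [0.995, 0.096, -0.001], [-0.001, 0.001, -1.0]]
ft_force: [0.5, 0.1, -0.3]
grip_width: 0.0854
gripper_force: 0.0
```

```bash
cat >> h.py <<'E'
def key(cam,im):
    W=cloud(im); X,Y,Z=W[...,0],W[...,1],W[...,2]; hsv=cv2.cvtColor(im['frame'],cv2.COLOR_RGB2HSV)
    m=(Z>.119)&(Z<.137)&(Y>.19)&(Y<.30)&(X<.63)&(X>.52)&(hsv[...,1]>90)
    p=W[m][:,:2]
    if len(p)<8: print('no key');return
    w,v=np.linalg.eigh(np.cov(p.T)); print(cam,'key n',len(p),'mean',p.mean(0),'wing angle',np.degrees(np.arctan2(v[1,1],v[0,1]))%180,cv2.minAreaRect(p.astype(np.float32)))
E
python3 - <<'E'
from h import *
ims={}
for c in('top','side'):
    im=ims[c]=env.get_image(c)
    for j in jars(c,im): print(c,*j[:5])
    key(c,im)
save(ims['top'],'t2.png',(130,290,110,280),4)
E
```

```text
top [ 0.6101 -0.0513] 0.028255296871066093 [ 0.6105 -0.0512] 0.09612358486172845 0.9
top [0.6015 0.0384] 0.028153376653790474 [0.6007 0.0381] 0.09627305595698687 0.82
top [0.5907 0.1266] 0.027626866474747658 [0.5906 0.1258] 0.09602130576183121 0.67
top key n 74 mean [0.5773 0.2447] wing angle 141.73956101904517 ((0.5773600339889526, 0.24572819471359253), (0.013320007361471653, 0.04821924492716789), 49.89763259887695)
side [0.5893 0.0423] 0.025654546916484833 [0.5858 0.0419] 0.09426243660100697 0.73
no key
```

View pics/t2.png

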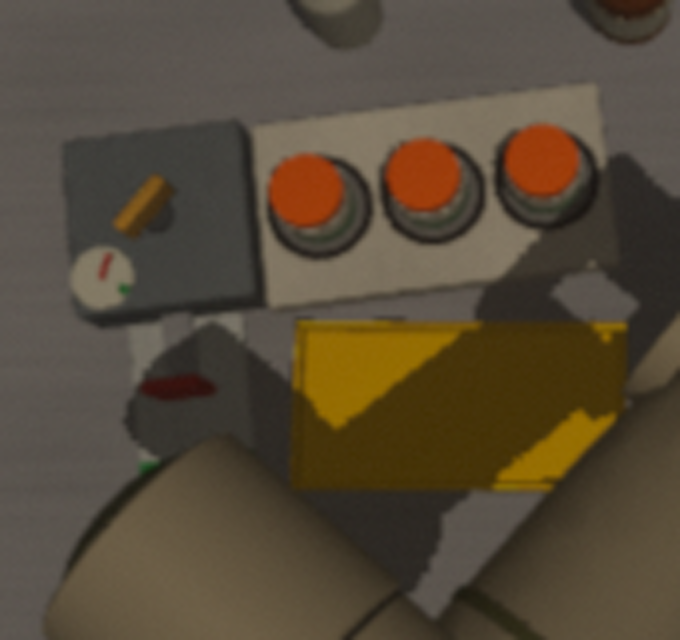

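All three jars stand in their rings, with caps at crop (305,190), (423,175) and (541,160). The wing is at (145,205), at roughly 135–140° in world, and the needle is about 100° short of the green spot. Now to the key.

Call:
jog_arm(targets=[[3,1,0,0,0,0],[7,2.5,0,0,0,0],[11,3.9,0,0,0,0],[15,5.3,0,0,0,0],[19,6.8,0,0,0,0],[23,8.2,0,0,0,0],[27,9.6,0,0,0,0],[31,11,0,0,0,0]], hand=0.4, newtons=90)

```text
time_s: 23.15
position: [0.5337, 0.0783, 0.219]
tool_rot: [[-0.102, 0.995, 0.0], [0.995, 0.102, 0.0], [0.0, 0.0, -1.0]]
ft_force: [0.2, -0.6, 0.1]
grip_width: 0.0345
gripper_force: 0.0
```

Call:
jog_arm(targets=[[4,1.4,0,0,0,-6],[8,2.8,0,0,0,-12],[12,4.2,0,0,0,-18],[15.9,5.7,0,0,0,-24],[15.9,5.7,0,0,0,-30],[15.9,5.7,0,0,0,-36],[15.9,5.7,0,0,0,-41],[15.9,5.7,0,0,0,-41]])

```text
time_s: 23.82
position: [0.5739, 0.2404, 0.2186]
tool_rot: [[-0.732, 0.681, -0.0], [0.681, 0.732, 0.0], [0.0, -0.0, -1.0]]
ft_force: [-0.5, 0.1, 0.2]
grip_width: 0.0347
gripper_force: 0.0
```

Run:
```python
from h import *
go(.576,.2445,.093,47)
im=env.get_image('side'); save(im,'s3.png',(80,200,130,280),4); print(env.observe()['grip_width'],env.observe()['q'])
```

```text
to (0.576, 0.2445, 0.093) shift cm [ 0.1216  0.4422 12.5557] turn z 0.06897881912300363
0.03421539956199994 [ 11.7979  29.6787  63.2192   0.0065  87.123  -34.9598]
```

View pics/s3.png

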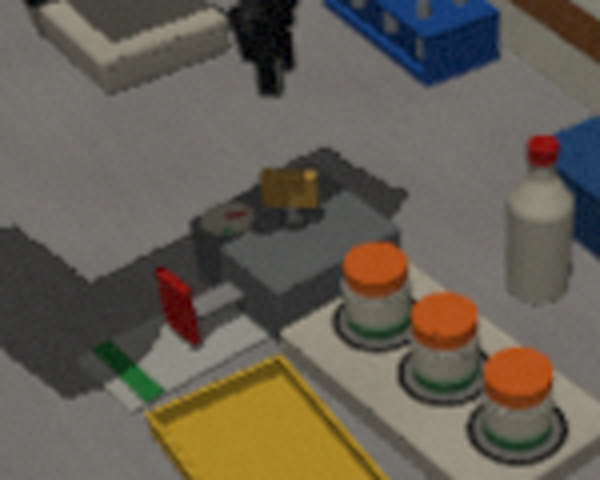

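Call:
jog_arm(targets=[[0,0,2,0,0,0],[0,0,4,0,0,0],[0,0,6,0,0,0],[0,0,7,0,0,0],[0,0,7,0,0,0],[0,0,7,0,0,0]])

```text
time_s: 24.37
position: [0.5746, 0.2388, 0.1492]
tool_rot: [[-0.728, 0.686, 0.0], [0.686, 0.728, 0.0], [-0.0, 0.0, -1.0]]
ft_force: [0.5, -0.6, 0.4]
grip_width: 0.034
gripper_force: 0.0
```

Run:
```python
from h import *
go(.576,.2445,.093,47)
for c in('top','side'):
    im=env.get_image(c); key(c,im)
save(im,'s4.png',(80,160,150,230),6)
```

```text
to (0.576, 0.2445, 0.093) shift cm [0.2929 0.5092 5.6237] turn z -0.31751298785439985
no key
side key n 38 mean [0.5731 0.2411] wing angle 141.56721893609762 ((0.575916588306427, 0.24235095083713531), (0.016148634254932404, 0.04633365198969841), 52.102577209472656)
```

View pics/s4.png

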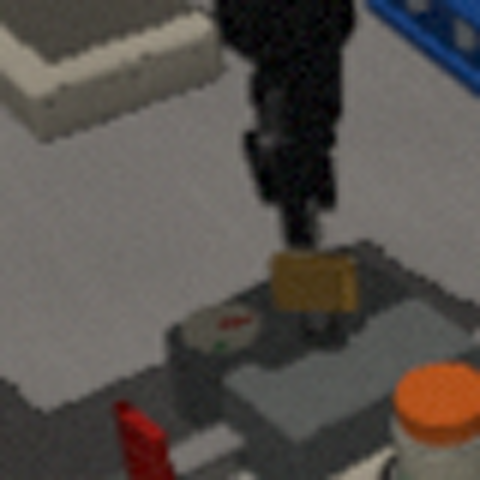

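Call:
jog_arm(targets=[[0.3,0.5,0,0,0,-4.5],[0.3,0.5,0,0,0,-4.5],[0.3,0.5,1.5,0,0,-4.5],[0.3,0.5,3,0,0,-4.5],[0.3,0.5,4.5,0,0,-4.5],[0.3,0.5,5.6,0,0,-4.5],[0.3,0.5,5.6,0,0,-4.5],[0.3,0.5,5.6,0,0,-4.5]])

```text
time_s: 25.13
position: [0.576, 0.2441, 0.0932]
tool_rot: [[-0.779, 0.627, 0.0], [0.627, 0.779, 0.0], [-0.0, 0.0, -1.0]]
ft_force: [0.6, 0.5, 0.7]
grip_width: 0.034
gripper_force: 0.0
```

Call:
jog_arm(targets=[[0,0,0,0,0,0],[0,0,0,0,0,0],[0,0,0,0,0,0],[0,0,0,0,0,0],[0,0,0,0,0,0],[0,0,0,0,0,0]], hand=0, newtons=90)

```text
time_s: 25.63
position: [0.5766, 0.2446, 0.0942]
tool_rot: [[-0.78, 0.626, 0.003], [0.626, 0.78, 0.001], [-0.002, 0.003, -1.0]]
ft_force: [1.8, 2.9, 5.5]
grip_width: 0.0109
gripper_force: 88.8
```

Run:
```python
from h import *
go(.5757,.2445,.093,51); o=env.observe(); print({k:o[k] for k in('q','ft_force','wrist_torque','position','grip_width')})
```

```text
to (0.5757, 0.2445, 0.093) shift cm [ 0.0651 -0.0601  0.1195] turn z 0.21736449713779393
{'q': array([ 12.1608,  36.1235,  73.0011,   0.0262,  70.6905, -39.0651]), 'ft_force': array([1.8149, 2.874 , 5.5279]), 'wrist_torque': array([ 0.3181, -0.0635, -0.1687]), 'position': array([0.5766, 0.2446, 0.0942]), 'grip_width': 0.01089848820581967}
```

Call:
jog_arm(targets=[[0,0,0,0,0,5],[0,0,0,0,0,11],[0,0,0,0,0,17],[0,0,0,0,0,23],[0,0,0,0,0,29],[0,0,0,0,0,35],[0,0,0,0,0,41],[0,0,0,0,0,47]])

```text
time_s: 26.3
position: [0.576, 0.2443, 0.0942]
tool_rot: [[-0.069, 0.998, 0.002], [0.998, 0.069, 0.0], [0.0, 0.002, -1.0]]
ft_force: [-1.9, 0.9, 7.2]
grip_width: 0.0106
gripper_force: 89.2
```

Call:
jog_arm(targets=[[0,0,0,0,0,6],[0,0,0,0,0,12],[0,0,0,0,0,18],[0,0,0,0,0,24],[0,0,0,0,0,30],[0,0,0,0,0,36],[0,0,0,0,0,42],[0,0,0,0,0,48]])

```text
time_s: 26.97
position: [0.5754, 0.2445, 0.0942]
tool_rot: [[0.695, 0.719, 0.0], [0.719, -0.695, 0.001], [0.001, -0.0, -1.0]]
ft_force: [-4.6, 1.9, 8.7]
grip_width: 0.011
gripper_force: 89.4
```

```bash
cat >> h.py <<'E'
def st():
    o=env.observe(); R=o['tool_rot']
    print('t',o['time_s'],'q',o['q'],'F',o['ft_force'],'M',o['wrist_torque'],'p',o['position'],'w',o['grip_width'],'yaw',np.degrees(np.arctan2(R[1,1],R[0,1])))
E
python3 -c "from h import *;st()"
```

```text
t 26.9667 q [12.1828 36.0889 73.0718  0.0261 70.8171 56.1865] F [-4.5814  1.917   8.6768] M [0.274  0.8577 0.2929] p [0.5754 0.2445 0.0942] w 0.010981440708145357 yaw -44.012284972686324
```

Call:
jog_arm(targets=[[0,0,0,0,0,6],[0,0,0,0,0,12],[0,0,0,0,0,18],[0,0,0,0,0,24],[0,0,0,0,0,30],[0,0,0,0,0,36],[0,0,0,0,0,42],[0,0,0,0,0,48]])

```text
time_s: 27.63
position: [0.5752, 0.2452, 0.0942]
tool_rot: [[0.999, -0.035, 0.0], [-0.035, -0.999, 0.002], [-0.0, -0.002, -1.0]]
ft_force: [-5.2, 3.2, 8.8]
grip_width: 0.0103
gripper_force: 89.4
```

Call:
jog_arm(targets=[[0,0,0,0,0,5],[0,0,0,0,0,10],[0,0,0,0,0,15],[0,0,0,0,0,20],[0,0,0,0,0,25],[0,0,0,0,0,30],[0,0,0,0,0,35],[0,0,0,0,0,40]])

```text
time_s: 28.3
position: [0.5754, 0.2457, 0.0942]
tool_rot: [[0.744, -0.668, 0.001], [-0.668, -0.744, 0.003], [-0.001, -0.002, -1.0]]
ft_force: [-3.4, 7.1, 7.5]
grip_width: 0.0108
gripper_force: 89.2
```

```bash
python3 -c "from h import *;st()"
```

```text
t 28.3 q [ 12.2433  36.0984  73.0498   0.1419  70.7745 144.132 ] F [-3.4413  7.1078  7.5302] M [1.253  0.5447 0.3753] p [0.5754 0.2457 0.0942] w 0.010830403870190157 yaw -131.93546482684545
```

Call:
jog_arm(targets=[[0,0,0,0,0,0],[0,0,0,0,0,0],[0,0,0,0,0,0],[0,0,0,0,0,0],[0,0,-1,0,0,0],[0,0,-3,0,0,0],[0,0,-5,0,0,0],[0,0,-5,0,0,0]], hand=0.4)

```text
time_s: 28.97
position: [0.5774, 0.2444, 0.1475]
tool_rot: [[0.746, -0.666, 0.007], [-0.666, -0.746, 0.001], [0.004, -0.006, -1.0]]
ft_force: [-0.6, 0.9, 1.9]
grip_width: 0.0342
gripper_force: 0.0
```

Call:
jog_arm(targets=[[0,0,0,0,0,-7],[0,0,0,0,0,-14],[0,0,0,0,0,-21],[0,0,0,0,0,-28],[0,0,0,0,0,-35],[0,0,0,0,0,-42],[0,0,0,0,0,-49],[0,0,0,0,0,-56]])

```text
time_s: 29.63
position: [0.5757, 0.244, 0.1429]
tool_rot: [[0.968, 0.252, -0.0], [0.252, -0.968, -0.0], [-0.0, 0.0, -1.0]]
ft_force: [-0.2, -0.5, -0.4]
grip_width: 0.034
gripper_force: 0.0
```

Call:
jog_arm(targets=[[0,0,0,0,0,-7],[0,0,0,0,0,-14],[0,0,0,0,0,-21],[0,0,0,0,0,-28],[0,0,0,0,0,-35],[0,0,0,0,0,-42],[0,0,0,0,0,-49],[0,0,0,0,0,-56]])

```text
time_s: 30.3
position: [0.5757, 0.244, 0.143]
tool_rot: [[0.332, 0.943, -0.0], [0.943, -0.332, -0.0], [-0.0, -0.0, -1.0]]
ft_force: [-0.9, 0.3, -0.1]
grip_width: 0.0341
gripper_force: 0.0
```

Call:
jog_arm(targets=[[0,0,0,0,0,-7],[0,0,0,0,0,-14],[0,0,0,0,0,-21],[0,0,0,0,0,-28],[0,0,0,0,0,-35],[0,0,0,0,0,-42],[0,0,0,0,0,-49],[0,0,0,0,0,-56]])

```text
time_s: 30.97
position: [0.5757, 0.244, 0.1429]
tool_rot: [[-0.596, 0.803, -0.0], [0.803, 0.596, -0.0], [-0.0, -0.0, -1.0]]
ft_force: [0.3, -0.3, 0.5]
grip_width: 0.0342
gripper_force: 0.0
```

Call:
jog_arm(targets=[[0,0,0,0,0,-6],[0,0,0,0,0,-12],[0,0,0,0,0,-12],[0,0,0,0,0,-12]])

```text
time_s: 31.3
position: [0.5758, 0.244, 0.1429]
tool_rot: [[-0.744, 0.668, -0.0], [0.668, 0.744, -0.0], [-0.0, -0.0, -1.0]]
ft_force: [0.3, -0.9, -0.7]
grip_width: 0.0341
gripper_force: 0.0
```

Run:
```python
from h import *
st(); go(.5757,.2450,.0935,48)
for c in('top','side'):
    im=env.get_image(c); key(c,im)
    for j in jars(c,im): print(c,*j[:5])
```

```text
t 31.3 q [ 12.1409  33.3296  69.5203  -0.0045  77.1543 -35.9202] F [ 0.3361 -0.8911 -0.6647] M [ 0.0086  0.0204 -0.0121] p [0.5758 0.244  0.1429] w 0.034126869693004554 yaw 48.06217158798546
to (0.5757, 0.245, 0.0935) shift cm [0.0691 0.069  4.9422] turn z 0.06217158798546052
top key n 13 mean [0.5911 0.2319] wing angle 44.50860657473933 ((0.5916896462440491, 0.23252026736736298), (0.010137945413589478, 0.00828382559120655), 44.962459564208984)
top [0.6015 0.0389] 0.02788119949400425 [0.6004 0.0386] 0.09628570658589064 0.7
top [0.5912 0.1272] 0.02796272560954094 [0.5908 0.1267] 0.09657649194862339 0.6
top [ 0.6097 -0.0514] 0.027131395414471626 [ 0.609  -0.0514] 0.09626784029466229 0.58
side key n 36 mean [0.5752 0.2378] wing angle 140.96597770407342 ((0.574487030506134, 0.23872704803943634), (0.011716315522789955, 0.044128578156232834), 47.35639190673828)
side [0.5989 0.0348] 0.0287980567663908 [0.5966 0.0337] 0.09415148071258816 0.79
side [0.5866 0.1225] 0.028270727023482323 [0.5869 0.121 ] 0.0942596311186854 0.78
side [ 0.6077 -0.0553] 0.0289240051060915 [ 0.6056 -0.0568] 0.09463305932769339 0.7
```

Call:
jog_arm(targets=[[0,0.1,1.5,0,0,0],[0,0.1,3,0,0,0],[0,0.1,4.5,0,0,0],[0,0.1,4.9,0,0,0],[0,0.1,4.9,0,0,0],[0,0.1,4.9,0,0,0]])

```text
time_s: 32.0
position: [0.5767, 0.245, 0.0944]
tool_rot: [[-0.746, 0.666, 0.001], [0.666, 0.746, 0.0], [-0.0, 0.001, -1.0]]
ft_force: [0.7, -0.2, 1.1]
grip_width: 0.0342
gripper_force: 0.0
```

Call:
jog_arm(targets=[[0,0,0,0,0,0],[0,0,0,0,0,0],[0,0,0,0,0,0],[0,0,0,0,0,0],[0,0,0,0,0,0],[0,0,0,0,0,0]], hand=0)

```text
time_s: 32.5
position: [0.5766, 0.2447, 0.0951]
tool_rot: [[-0.746, 0.666, 0.001], [0.666, 0.746, -0.0], [-0.001, 0.001, -1.0]]
ft_force: [-2.4, -2.2, 6.1]
grip_width: 0.0107
gripper_force: 88.2
```

Call:
jog_arm(targets=[[0,0,0,0,0,3],[0,0,0,0,0,6],[0,0,0,0,0,9],[0,0,0,0,0,12],[0,0,0,0,0,15],[0,0,0,0,0,18],[0,0,0,0,0,21],[0,0,0,0,0,21]])

```text
time_s: 33.17
position: [0.5764, 0.2445, 0.0951]
tool_rot: [[-0.455, 0.89, 0.001], [0.89, 0.455, -0.001], [-0.001, 0.0, -1.0]]
ft_force: [-3.9, -3.0, 6.3]
grip_width: 0.0107
gripper_force: 88.5
```

```bash
python3 -c "from h import *;st()"
```

```text
t 33.1667 q [ 12.1936  36.1201  72.8437  -0.0524  70.9983 -14.8815] F [-3.884  -2.9724  6.3239] M [-0.5454  0.5559 -0.02  ] p [0.5764 0.2445 0.0951] w 0.01066545059622777 yaw 27.092130924880156
```

Call:
jog_arm(targets=[[0,0,0,0,0,3],[0,0,0,0,0,6],[0,0,0,0,0,9],[0,0,0,0,0,12],[0,0,0,0,0,15],[0,0,0,0,0,18]])

```text
time_s: 33.67
position: [0.5762, 0.2444, 0.0951]
tool_rot: [[-0.16, 0.987, 0.0], [0.987, 0.16, -0.001], [-0.002, 0.0, -1.0]]
ft_force: [-4.4, -2.9, 7.7]
grip_width: 0.0107
gripper_force: 98.2
```

Run:
```python
from h import *
st(); im=env.get_image('side'); save(im,'s5.png',(95,165,150,230),7)
```

```text
t 33.6667 q [12.2033 36.1124 72.8558 -0.0919 71.0226  3.0093] F [-4.4207 -2.8577  7.6721] M [-0.6539  0.66    1.8711] p [0.5762 0.2444 0.0951] w 0.010744657312790092 yaw 9.223925714866093
```

View pics/s5.png

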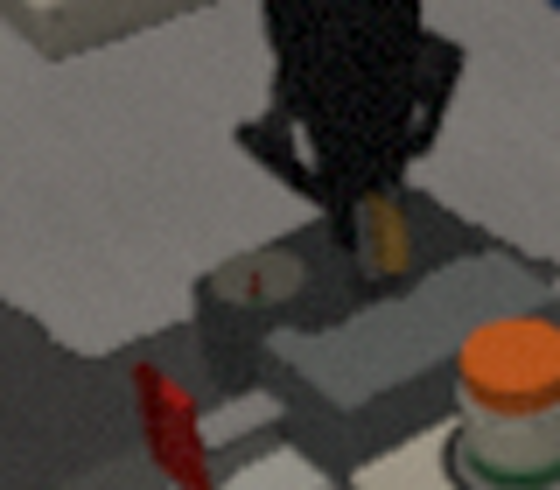

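Wrist moment about z is 1.87 N m at the stop, and the needle (255,285) now lies over the green spot, so the key is wound. Next I release it and go to the slide.

Call:
jog_arm(targets=[[0,0,0,0,0,0],[0,0,0,0,0,0],[0,0,0,0,0,0],[0,0,0,0,0,0],[0,0,-2,0,0,0],[0,0,-5,0,0,0],[0,0,-8,0,0,0],[0,0,-10,0,0,0]], hand=0.4)

```text
time_s: 34.38
position: [0.577, 0.2451, 0.1967]
tool_rot: [[-0.16, 0.987, 0.003], [0.987, 0.16, 0.001], [0.0, 0.003, -1.0]]
ft_force: [-0.2, -0.0, -0.0]
grip_width: 0.0341
gripper_force: 0.0
```

Call:
jog_arm(targets=[[0.6,-3,0,0,0,3],[0.6,-6,0,0,0,3],[0.6,-9,0,0,0,3],[0.6,-12,0,0,0,3],[0.6,-13.1,0,0,0,3],[0.6,-13.1,0,0,0,3],[0.6,-13.1,0,0,0,3],[0.6,-13.1,0,0,0,3]])

```text
time_s: 35.05
position: [0.4472, 0.2299, 0.1939]
tool_rot: [[-0.108, 0.994, 0.001], [0.994, 0.108, 0.0], [0.0, 0.001, -1.0]]
ft_force: [0.9, 1.1, 1.0]
grip_width: 0.0341
gripper_force: 0.0
```

Run:
```python
from h import *
st(); go(.4463,.2295,.039,6.2)
for c in('top','side'):
    im=env.get_image(c); key(c,im)
    for j in jars(c,im): print(c,*j[:5])
    W=cloud(im); X,Y,Z=W[...,0],W[...,1],W[...,2]; h=cv2.cvtColor(im['frame'],cv2.COLOR_RGB2HSV)
    m=((h[...,0]<8)|(h[...,0]>172))&(h[...,1]>130)&(X>.40)&(X<.49)&(Y>.18)&(Y<.28)&(Z<.09)&(Z>.035)
    print('tab',m.sum(),W[m].mean(0),np.median(W[m],0),W[m].min(0),W[m].max(0))
```

```text
t 35.05 q [13.6936 18.9423 85.4016  0.004  75.6013  7.4764] F [0.8816 1.0671 1.0038] M [-0.0112  0.0197  0.0025] p [0.4472 0.2299 0.1939] w 0.03406283120885175 yaw 6.216227755022045
to (0.4463, 0.2295, 0.039) shift cm [-0.0351 -0.1112 15.4916] turn z 0.016227755022043766
top key n 73 mean [0.5769 0.2439] wing angle 101.3275154458559 ((0.5775891542434692, 0.2448192536830902), (0.012875213287770748, 0.04929295927286148), 11.255291938781738)
top [0.5919 0.127 ] 0.028227848932147026 [0.5905 0.127 ] 0.09644085448927386 0.85
top [ 0.609  -0.0521] 0.027082737535238266 [ 0.6089 -0.0515] 0.09648508630739183 0.75
top [0.6007 0.0387] 0.028017504140734673 [0.6004 0.0382] 0.09641222749874212 0.62
tab 69 [0.4472 0.2277 0.0672] [0.4464 0.2271 0.0726] [0.442  0.2086 0.0364] [0.4552 0.2516 0.0827]
side key n 36 mean [0.5739 0.2404] wing angle 103.36069252536737 ((0.5746860504150391, 0.24046242237091064), (0.012897809967398643, 0.045120857656002045), 13.428716659545898)
side [0.5988 0.0358] 0.029037492349743843 [0.5965 0.0334] 0.0943563327561383 0.9
side [ 0.6072 -0.0547] 0.02906169556081295 [ 0.6061 -0.0565] 0.09462913356502639 0.74
side [0.5882 0.1245] 0.028762921690940857 [0.5873 0.1224] 0.09412506069442117 0.54
tab 83 [0.4439 0.2226 0.0597] [0.4428 0.2209 0.0618] [0.4386 0.2065 0.0376] [0.4524 0.2483 0.0774]
```

Call:
jog_arm(targets=[[0,-0.1,3,0,0,0],[0,-0.1,6,0,0,0],[0,-0.1,9,0,0,0],[0,-0.1,11,0,0,0],[0,-0.1,13,0,0,0],[0,-0.1,14.5,0,0,0],[0,-0.1,15.5,0,0,0],[0,-0.1,15.5,0,0,0]])

```text
time_s: 35.92
position: [0.4446, 0.2294, 0.0368]
tool_rot: [[-0.108, 0.994, -0.004], [0.994, 0.108, -0.001], [-0.001, -0.004, -1.0]]
ft_force: [0.1, 0.0, 0.1]
grip_width: 0.0343
gripper_force: 0.0
```

Call:
jog_arm(targets=[[0,0,0,0,0,0],[0,0,0,0,0,0],[0,0,0,0,0,0],[0,0,0,0,0,0],[0,0,0,0,0,0],[0,0,0,0,0,0],[0,0,0,0,0,0],[0,0,0,0,0,0]], hand=0, newtons=60)

```text
time_s: 36.58
position: [0.4458, 0.2298, 0.0395]
tool_rot: [[-0.109, 0.994, 0.002], [0.994, 0.109, 0.0], [0.0, 0.002, -1.0]]
ft_force: [3.6, 1.3, 5.7]
grip_width: 0.0091
gripper_force: 61.3
```

```bash
python3 -c "from h import *;st()"
```

```text
t 36.5833 q [13.7252 30.4845 97.2063 -0.0041 52.1986  7.4946] F [3.6208 1.3224 5.7275] M [ 0.0123 -0.4701 -0.0137] p [0.4458 0.2298 0.0395] w 0.009109806675288575 yaw 6.233096366820272
```

Call:
jog_arm(targets=[[0,-0.15,0,0,0,0],[0,-0.3,0,0,0,0],[0,-0.45,0,0,0,0],[0,-0.6,0,0,0,0],[0,-0.75,0,0,0,0],[0,-0.9,0,0,0,0],[0,-1.05,0,0,0,0],[0,-1.2,0,0,0,0]])

```text
time_s: 37.25
position: [0.4354, 0.2287, 0.0395]
tool_rot: [[-0.108, 0.994, 0.005], [0.994, 0.108, 0.001], [0.001, 0.005, -1.0]]
ft_force: [11.6, 1.3, -0.2]
grip_width: 0.0087
gripper_force: 60.4
```

Call:
jog_arm(targets=[[0,-0.15,0,0,0,0],[0,-0.3,0,0,0,0],[0,-0.45,0,0,0,0],[0,-0.6,0,0,0,0],[0,-0.75,0,0,0,0],[0,-0.9,0,0,0,0],[0,-1.05,0,0,0,0],[0,-1.2,0,0,0,0]])

```text
time_s: 37.92
position: [0.4236, 0.2274, 0.0395]
tool_rot: [[-0.108, 0.994, 0.005], [0.994, 0.108, 0.001], [0.001, 0.006, -1.0]]
ft_force: [12.8, 0.5, -0.0]
grip_width: 0.0096
gripper_force: 60.3
```

```bash
python3 -c "from h import *;st()"
```

```text
t 37.9167 q [ 14.0895  28.9733 100.6324  -0.0159  50.0776   7.8809] F [12.7787  0.513  -0.0412] M [ 0.0972 -1.2469 -0.0386] p [0.4236 0.2274 0.0395] w 0.009575133402960827 yaw 6.218596881098392
```

Call:
jog_arm(targets=[[0,-0.15,0,0,0,0],[0,-0.3,0,0,0,0],[0,-0.45,0,0,0,0],[0,-0.6,0,0,0,0],[0,-0.75,0,0,0,0],[0,-0.9,0,0,0,0],[0,-1.05,0,0,0,0],[0,-1.2,0,0,0,0]])

```text
time_s: 38.58
position: [0.4118, 0.2261, 0.0395]
tool_rot: [[-0.108, 0.994, 0.006], [0.994, 0.108, 0.001], [0.001, 0.006, -1.0]]
ft_force: [12.1, 1.3, 1.0]
grip_width: 0.0093
gripper_force: 60.3
```

Call:
jog_arm(targets=[[0,-0.15,0,0,0,0],[0,-0.3,0,0,0,0],[0,-0.45,0,0,0,0],[0,-0.6,0,0,0,0],[0,-0.75,0,0,0,0],[0,-0.9,0,0,0,0],[0,-1.05,0,0,0,0],[0,-1.2,0,0,0,0]])

```text
time_s: 39.25
position: [0.4, 0.2248, 0.0395]
tool_rot: [[-0.108, 0.994, 0.006], [0.994, 0.108, 0.001], [0.001, 0.006, -1.0]]
ft_force: [13.2, 1.2, 0.1]
grip_width: 0.0096
gripper_force: 60.2
```

Call:
jog_arm(targets=[[0,-0.15,0,0,0,0],[0,-0.3,0,0,0,0],[0,-0.45,0,0,0,0],[0,-0.6,0,0,0,0],[0,-0.75,0,0,0,0],[0,-0.9,0,0,0,0],[0,-1.05,0,0,0,0],[0,-1.2,0,0,0,0]])

```text
time_s: 39.92
position: [0.3882, 0.2236, 0.0395]
tool_rot: [[-0.108, 0.994, 0.006], [0.994, 0.108, 0.001], [0.001, 0.006, -1.0]]
ft_force: [12.8, 0.7, -1.7]
grip_width: 0.0094
gripper_force: 60.2
```

Run:
```python
from h import *
st()
for c in('side','top'):
    im=env.get_image(c); W=cloud(im); X,Y,Z=W[...,0],W[...,1],W[...,2]; h=cv2.cvtColor(im['frame'],cv2.COLOR_RGB2HSV)
    m=((h[...,0]<8)|(h[...,0]>172))&(h[...,1]>130)&(X>.34)&(X<.49)&(Y>.17)&(Y<.28)&(Z<.09)&(Z>.035)
    print(c,'tab',m.sum(),np.median(W[m],0) if m.any() else '')
    for j in jars(c,im): print(c,*j[:5])
save(env.get_image('side'),'s6.png',(110,210,130,230),5)
```

```text
t 39.9167 q [ 14.7432  26.7217 105.7489  -0.0249  47.1638   8.54  ] F [12.7965  0.7206 -1.7042] M [ 0.0481 -1.3858 -0.0276] p [0.3882 0.2236 0.0395] w 0.00940726829034687 yaw 6.219907440366754
side tab 50 [0.3877 0.2035 0.0651]
side [0.5979 0.035 ] 0.02851625718176365 [0.5971 0.0331] 0.0942896331306664 0.96
side [ 0.6076 -0.0554] 0.028879530727863312 [ 0.6062 -0.0566] 0.09439718391829732 0.74
side [0.5878 0.1227] 0.02770671434700489 [0.5869 0.1211] 0.09441368986204812 0.55
top tab 5 [0.3882 0.2044 0.0484]
top [0.6007 0.0389] 0.028258373960852623 [0.5999 0.0386] 0.09639373625677439 0.57
top [ 0.6105 -0.0509] 0.027873653918504715 [ 0.6099 -0.0518] 0.09607560197883591 0.54
top [0.5916 0.1272] 0.027793020009994507 [0.591  0.1277] 0.09595293913127145 0.53
```

View pics/s6.png

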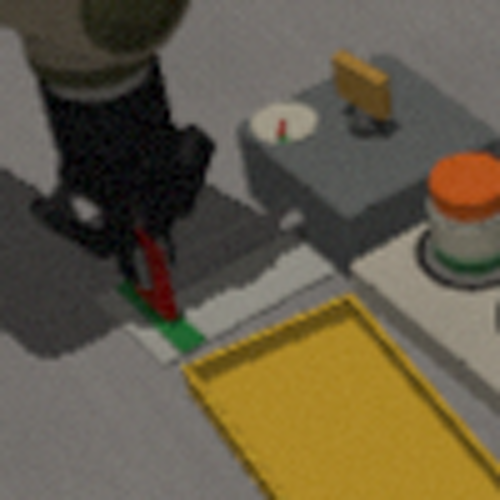

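The tab (155,275) stands over the green band (160,320), and the needle is still on its spot. I'll nudge 1 mm and hold.

Call:
jog_arm(targets=[[0,-0.1,0,0,0,0],[0,-0.1,0,0,0,0],[0,-0.1,0,0,0,0],[0,-0.1,0,0,0,0],[0,-0.1,0,0,0,0],[0,-0.1,0,0,0,0],[0,-0.1,0,0,0,0],[0,-0.1,0,0,0,0]])

```text
time_s: 40.83
position: [0.3857, 0.2233, 0.0395]
tool_rot: [[-0.109, 0.994, 0.003], [0.994, 0.109, 0.001], [0.0, 0.003, -1.0]]
ft_force: [6.7, 0.5, 4.6]
grip_width: 0.0095
gripper_force: 61.4
```

Call:
jog_arm(targets=[[0,0,0,0,0,0],[0,0,0,0,0,0],[0,0,0,0,0,0],[0,0,0,0,0,0],[0,0,0,0,0,0],[0,0,0,0,0,0],[0,0,0,0,0,0],[0,0,0,0,0,0]])

```text
time_s: 41.5
position: [0.3857, 0.2233, 0.0394]
tool_rot: [[-0.109, 0.994, 0.003], [0.994, 0.109, 0.001], [0.0, 0.003, -1.0]]
ft_force: [5.9, 1.6, 4.9]
grip_width: 0.0094
gripper_force: 61.4
```

Run:
```python
from h import *
st()
for c in('side','top'):
    im=env.get_image(c); W=cloud(im); X,Y,Z=W[...,0],W[...,1],W[...,2]; h=cv2.cvtColor(im['frame'],cv2.COLOR_RGB2HSV)
    r=((h[...,0]<8)|(h[...,0]>172))&(h[...,1]>130)&(X>.34)&(X<.49)&(Y>.17)&(Y<.28)&(Z<.09)&(Z>.035)
    g=(h[...,0]>45)&(h[...,0]<80)&(h[...,1]>100)&(X>.33)&(X<.45)&(Y>.15)&(Z<.02)
    ax=np.array([.994,.108]); s=lambda m:np.round([np.nanpercentile(W[m][:,:2]@ax,q) for q in(2,50,98)],4) if m.any() else None
    print(c,'tab',r.sum(),s(r),'band',g.sum(),s(g),'tcp',env.observe()['position'][:2]@ax)
```

```text
t 41.5 q [ 14.7844  26.622  105.9919  -0.0078  47.2109   8.5592] F [5.9035 1.585  4.8626] M [ 0.014  -0.6717 -0.0247] p [0.3857 0.2233 0.0394] w 0.009440764995709568 yaw 6.230376523104869
side tab 47 [0.4008 0.4062 0.4144] band 51 [0.4    0.4058 0.4184] tcp 0.40748504713977596
top tab 4 [0.4051 0.4075 0.4088] band 46 [0.4019 0.4097 0.4185] tcp 0.4074692405240797
```

Call:
jog_arm(targets=[[0,0,0,0,0,0],[0,0,0,0,0,0],[0,0,0,0,0,0],[0,0,-1,0,0,0],[0,0,-4,0,0,0],[0,0,-8,0,0,0],[0,0,-12,0,0,0],[0,0,-16,0,0,0]], hand=0.6)

```text
time_s: 42.27
position: [0.3833, 0.2229, 0.2004]
tool_rot: [[-0.109, 0.994, -0.002], [0.994, 0.109, -0.001], [-0.0, -0.002, -1.0]]
ft_force: [0.5, -1.2, -0.5]
grip_width: 0.0511
gripper_force: 0.0
```

Run:
```python
from h import *
st(); go(.60,-.14,.2,6)
```

```text
t 42.2667 q [14.8051 12.8441 93.1908  0.0035 74.0936  8.5583] F [ 0.5061 -1.2054 -0.5396] M [-0.0187  0.0003 -0.0358] p [0.3833 0.2229 0.2004] w 0.051137549219287926 yaw 6.245844993506103
to (0.6, -0.14, 0.2) shift cm [-38.4281  17.5939   0.0085] turn z 0.2458449935060969
```

Call:
jog_arm(targets=[[-3,0,-1,0,0,0],[-7,0.5,-2,0,0,0],[-11,0.8,-2,0,0,0],[-15,1,-2,0,0,0],[-19,1.3,-2,0,0,0],[-23,1.6,-2,0,0,0],[-27,2,-2,0,0,0],[-30,2,-2,0,0,0]], hand=1)

```text
time_s: 42.93
position: [0.4368, -0.0756, 0.2185]
tool_rot: [[-0.107, 0.994, -0.001], [0.994, 0.107, 0.0], [0.0, -0.001, -1.0]]
ft_force: [0.6, 0.2, 0.7]
grip_width: 0.0853
gripper_force: 0.0
```

Call:
jog_arm(targets=[[-3,0,0,0,0,0],[-6,0,0,0,0,0],[-8,0,0,0,0,0],[-8,0,0,0,0,0],[-8,0,0,0,0,0],[-8,0,0,0,0,0],[-8,0,0,0,0,0],[-8,0,0,0,0,0]])

```text
time_s: 43.6
position: [0.4455, -0.1515, 0.2189]
tool_rot: [[-0.11, 0.994, -0.0], [0.994, 0.11, 0.0], [0.0, -0.0, -1.0]]
ft_force: [0.0, -0.4, 0.6]
grip_width: 0.0853
gripper_force: 0.0
```

Call:
jog_arm(targets=[[0,0,0,0,0,0],[0,0,0,0,0,0],[0,0,0,0,0,0],[0,0,0,0,0,0],[0,0,0,0,0,0],[0,0,0,0,0,0],[0,0,0,0,0,0],[0,0,0,0,0,0]])

```text
time_s: 44.27
position: [0.4457, -0.1526, 0.2188]
tool_rot: [[-0.109, 0.994, -0.0], [0.994, 0.109, -0.0], [-0.0, -0.0, -1.0]]
ft_force: [0.3, 0.5, 0.2]
grip_width: 0.0853
gripper_force: 0.0
```

Call:
jog_arm(targets=[[0,0,0,0,0,0],[0,0,0,0,0,0],[0,0,0,0,0,0],[0,0,0,0,0,0],[0,0,0,0,0,0],[0,0,0,0,0,0],[0,0,0,0,0,0],[0,0,0,0,0,0]])

```text
time_s: 44.93
position: [0.4457, -0.1525, 0.2188]
tool_rot: [[-0.109, 0.994, -0.0], [0.994, 0.109, -0.0], [-0.0, -0.0, -1.0]]
ft_force: [-0.8, 0.1, -0.4]
grip_width: 0.0854
gripper_force: 0.0
```

Call:
jog_arm(targets=[[0,0,0,0,0,0],[0,0,0,0,0,0],[0,0,0,0,0,0],[0,0,0,0,0,0],[0,0,0,0,0,0],[0,0,0,0,0,0],[0,0,0,0,0,0],[0,0,0,0,0,0]])

```text
time_s: 45.6
position: [0.4457, -0.1525, 0.2188]
tool_rot: [[-0.109, 0.994, -0.0], [0.994, 0.109, 0.0], [0.0, -0.0, -1.0]]
ft_force: [-0.6, 0.2, 0.1]
grip_width: 0.0856
gripper_force: 0.0
```

Call:
jog_arm(targets=[[0,0,0,0,0,0],[0,0,0,0,0,0],[0,0,0,0,0,0],[0,0,0,0,0,0],[0,0,0,0,0,0],[0,0,0,0,0,0],[0,0,0,0,0,0],[0,0,0,0,0,0]])

```text
time_s: 46.27
position: [0.4457, -0.1525, 0.2188]
tool_rot: [[-0.109, 0.994, 0.0], [0.994, 0.109, -0.0], [-0.0, 0.0, -1.0]]
ft_force: [-0.0, -1.1, 0.3]
grip_width: 0.0855
gripper_force: 0.0
```

Call:
jog_arm(targets=[[0,0,0,0,0,0],[0,0,0,0,0,0],[0,0,0,0,0,0],[0,0,0,0,0,0],[0,0,0,0,0,0],[0,0,0,0,0,0],[0,0,0,0,0,0],[0,0,0,0,0,0]])

```text
time_s: 46.93
position: [0.4457, -0.1525, 0.2188]
tool_rot: [[-0.109, 0.994, 0.0], [0.994, 0.109, -0.0], [-0.0, 0.0, -1.0]]
ft_force: [-1.0, 0.8, -0.7]
grip_width: 0.0853
gripper_force: 0.0
```

Call:
jog_arm(targets=[[0,0,0,0,0,0],[0,0,0,0,0,0],[0,0,0,0,0,0],[0,0,0,0,0,0],[0,0,0,0,0,0],[0,0,0,0,0,0],[0,0,0,0,0,0],[0,0,0,0,0,0]])

```text
time_s: 47.6
position: [0.4457, -0.1525, 0.2188]
tool_rot: [[-0.109, 0.994, -0.0], [0.994, 0.109, 0.0], [0.0, -0.0, -1.0]]
ft_force: [0.9, 0.0, 0.3]
grip_width: 0.0852
gripper_force: 0.0
```

```bash
cat >> h.py <<'E'
def scene(cams=('top','side')):
    for c in cams:
        im=env.get_image(c); W=cloud(im); X,Y,Z=W[...,0],W[...,1],W[...,2]; h=cv2.cvtColor(im['frame'],cv2.COLOR_RGB2HSV)
        m=((h[...,0]<8)|(h[...,0]>172))&(h[...,1]>130)&(X>.34)&(X<.49)&(Y>.17)&(Y<.28)&(Z<.09)&(Z>.035)
        print('tab',m.sum(),np.median(W[m],0) if m.any() else '')
        key(c,im)
        for j in jars(c,im): print(c,*j[:5])
    return im
E
python3 - <<'E'
from h import *
st(); im=scene()
save(im,'s7.png',(80,230,110,310),4)
E
```

```text
t 47.6 q [-33.3379  14.5     87.5152   0.0014  77.9863 -39.5687] F [0.9089 0.0494 0.2836] M [-0.0157  0.0145  0.028 ] p [ 0.4457 -0.1525  0.2188] w 0.08518387280351788 yaw 6.230428272589566
tab 73 [0.4465 0.2296 0.0733]
top key n 70 mean [0.5772 0.2451] wing angle 102.35618955617899 ((0.5774479508399963, 0.2449234277009964), (0.011806191876530647, 0.048708148300647736), 13.247644424438477)
top [ 0.6096 -0.051 ] 0.027411609888076782 [ 0.6089 -0.0512] 0.09611982374163963 0.71
top [0.591  0.1261] 0.028449809178709984 [0.5908 0.1272] 0.09603742493441647 0.66
top [0.6001 0.0377] 0.027266250923275948 [0.6008 0.0382] 0.09642331204245858 0.56
tab 81 [0.4431 0.2188 0.0628]
no key
side [ 0.6048 -0.0574] 0.02571946382522583 [ 0.6036 -0.0585] 0.09421021935451107 0.72
```

View pics/s7.png

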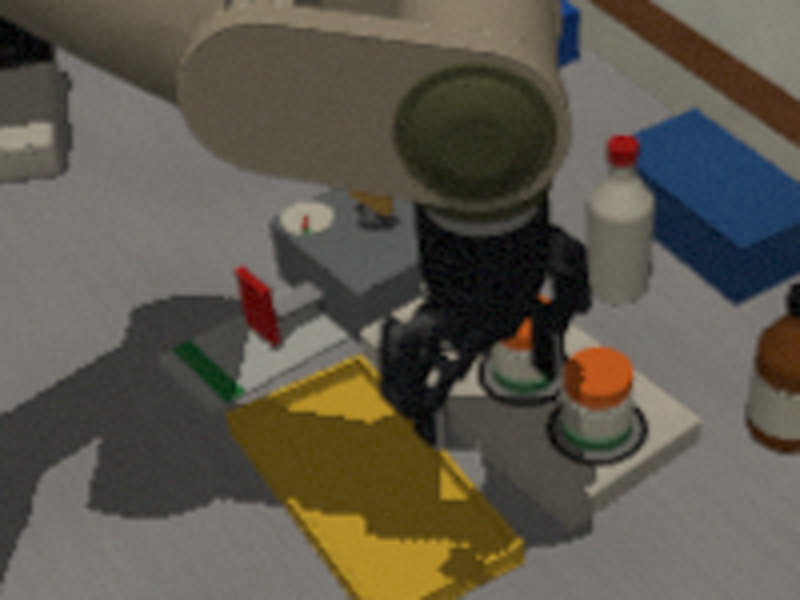

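The tab (258,305) is home again and the jars still stand in their rings, with the needle on green. Now jar 1 of 3 (ring0) goes to the tray.

Call:
jog_arm(targets=[[2,4,0,0,0,0],[4,8,0,0,0,0],[6,12,0,0,0,0],[8,16,0,0,0,0],[8.2,17.3,0,0,0,0],[8.2,17.3,3,0,0,0],[8.2,17.3,6,0,0,0],[8.2,17.3,8,0,0,0]])

```text
time_s: 48.47
position: [0.6082, -0.0516, 0.1359]
tool_rot: [[-0.109, 0.994, -0.003], [0.994, 0.109, 0.001], [0.001, -0.003, -1.0]]
ft_force: [0.1, -0.3, -0.2]
grip_width: 0.0855
gripper_force: 0.0
```

Call:
jog_arm(targets=[[0,0,1,0,0,0],[0,0,3,0,0,0],[0,0,5,0,0,0],[0,0,7,0,0,0],[0,0,8,0,0,0],[0,0,8,0,0,0],[0,0,8,0,0,0],[0,0,8,0,0,0]])

```text
time_s: 49.13
position: [0.6095, -0.0525, 0.0603]
tool_rot: [[-0.109, 0.994, 0.002], [0.994, 0.109, -0.001], [-0.001, 0.002, -1.0]]
ft_force: [0.3, 0.2, 0.6]
grip_width: 0.0856
gripper_force: 0.0
```

Call:
jog_arm(targets=[[0,0,0,0,0,0],[0,0,0,0,0,0],[0,0,0,0,0,0],[0,0,0,0,0,0],[0,0,0,0,0,0],[0,0,0,0,0,0],[0,0,0,0,0,0],[0,0,0,0,0,0]], hand=0, newtons=40)

```text
time_s: 49.8
position: [0.609, -0.0523, 0.0601]
tool_rot: [[-0.109, 0.994, 0.001], [0.994, 0.109, -0.001], [-0.001, 0.001, -1.0]]
ft_force: [-2.0, -0.4, 5.4]
grip_width: 0.0562
gripper_force: 42.1
```

Call:
jog_arm(targets=[[0,0,-1,0,0,0],[0,0,-3,0,0,0],[0,0,-5,0,0,0],[0,0,-7,0,0,0],[0,0,-9,0,0,0],[0,0,-9.5,0,0,0],[0,0,-9.5,0,0,0],[0,0,-9.5,0,0,0]])

```text
time_s: 50.47
position: [0.6083, -0.0521, 0.1531]
tool_rot: [[-0.109, 0.994, -0.001], [0.994, 0.109, 0.0], [0.0, -0.001, -1.0]]
ft_force: [0.4, -0.4, -2.7]
grip_width: 0.0566
gripper_force: 43.3
```

Run:
```python
from h import *
st(); go(.4274,-.0593,.0345,6.2)
```

```text
t 50.4667 q [-15.9912  31.4188  71.3226  -0.0015  77.3226 -22.2218] F [ 0.4233 -0.3902 -2.687 ] M [-0.0037 -0.0184 -0.0451] p [ 0.6083 -0.0521  0.1531] w 0.05655715920517391 yaw 6.230950691422756
to (0.4274, -0.0593, 0.0345) shift cm [  1.2442 -18.0513  11.8811] turn z 0.030950691422759746
```

Call:
jog_arm(targets=[[0.3,-3,0,0,0,0],[0.6,-7,0,0,0,0],[0.9,-11,0,0,0,0],[1.2,-15,0,0,0,0],[1.2,-18,0,0,0,0],[1.2,-18,0,0,0,0],[1.2,-18,3,0,0,0],[1.2,-18,6,0,0,0]])

```text
time_s: 51.13
position: [0.4287, -0.0601, 0.0935]
tool_rot: [[-0.108, 0.994, 0.003], [0.994, 0.108, -0.001], [-0.002, 0.003, -1.0]]
ft_force: [0.6, 0.4, -3.7]
grip_width: 0.0567
gripper_force: 44.0
```

Call:
jog_arm(targets=[[0,0,2,0,0,0],[0,0,4,0,0,0],[0,0,5,0,0,0],[0,0,5.5,0,0,0],[0,0,5.5,0,0,0],[0,0,5.5,0,0,0],[0,0,5.5,0,0,0],[0,0,5.5,0,0,0]])

```text
time_s: 51.8
position: [0.4289, -0.06, 0.0394]
tool_rot: [[-0.109, 0.994, 0.001], [0.994, 0.109, -0.001], [-0.001, 0.001, -1.0]]
ft_force: [-0.3, 0.4, -2.1]
grip_width: 0.0563
gripper_force: 43.9
```

Run:
```python
from h import *
st(); go(.4274,-.0593,.0352,6.2)
```

```text
t 51.8 q [-23.703   25.8021 107.8633   0.0015  46.2519 -29.9373] F [-0.2569  0.3556 -2.0879] M [-0.0268  0.0022  0.0361] p [ 0.4289 -0.06    0.0394] w 0.05631715742188196 yaw 6.2332840078497265
to (0.4274, -0.0593, 0.0352) shift cm [ 0.0818 -0.1401  0.4234] turn z 0.033284007849715636
```

Call:
jog_arm(targets=[[0,0,0.2,0,0,0],[0,0,0.4,0,0,0],[0,0,0.4,0,0,0],[0,0,0.4,0,0,0]])

```text
time_s: 52.13
position: [0.4287, -0.0599, 0.0351]
tool_rot: [[-0.109, 0.994, 0.001], [0.994, 0.109, -0.0], [-0.0, 0.001, -1.0]]
ft_force: [-0.1, -0.6, 3.0]
grip_width: 0.0564
gripper_force: 44.3
```

Call:
jog_arm(targets=[[0,0,0,0,0,0],[0,0,0,0,0,0],[0,0,0,0,0,0],[0,0,0,0,0,0],[0,0,-2,0,0,0],[0,0,-6,0,0,0],[0,0,-10,0,0,0],[0,0,-12.5,0,0,0]], hand=1)

```text
time_s: 52.8
position: [0.429, -0.06, 0.1631]
tool_rot: [[-0.109, 0.994, 0.003], [0.994, 0.109, -0.001], [-0.002, 0.003, -1.0]]
ft_force: [0.3, -0.9, 0.1]
grip_width: 0.0855
gripper_force: 0.0
```

Call:
jog_arm(targets=[[1.5,3.5,0,0,0,0],[3,7,0,0,0,0],[4.5,10.5,0,0,0,0],[6,14,0,0,0,0],[7.8,18,0,0,0,0],[7.8,18,0,0,0,0],[7.8,18,1,0,0,0],[7.8,18,2,0,0,0]])

```text
time_s: 53.47
position: [0.5984, 0.0372, 0.1388]
tool_rot: [[-0.109, 0.994, -0.001], [0.994, 0.109, -0.0], [-0.0, -0.001, -1.0]]
ft_force: [-0.0, -1.1, -0.4]
grip_width: 0.0856
gripper_force: 0.0
```

Run:
```python
from h import *
st(); scene(); go(.5995,.0372,.0595,6.2)
```

```text
t 53.4667 q [ -7.7369  31.1529  74.4312  -0.0128  74.4448 -13.9902] F [-0.0448 -1.0941 -0.4294] M [0.0491 0.0048 0.052 ] p [0.5984 0.0372 0.1388] w 0.08560842180029593 yaw 6.256750482051494
tab 34 [0.446  0.2401 0.075 ]
top key n 71 mean [0.5769 0.245 ] wing angle 103.14420517256578 ((0.5772843360900879, 0.2448623925447464), (0.01330498792231083, 0.04904725030064583), 11.658291816711426)
top [ 0.4299 -0.059 ] 0.02754206582903862 [ 0.43   -0.0594] 0.07129449793947074 0.77
tab 82 [0.4432 0.2191 0.0612]
side key n 40 mean [0.5737 0.2395] wing angle 99.92915920669296 ((0.5731558203697205, 0.24191369116306305), (0.014855335466563702, 0.05074889585375786), 15.163832664489746)
side [0.5981 0.0356] 0.02837468311190605 [0.5968 0.0337] 0.09453462075865005 0.96
to (0.5995, 0.0372, 0.0595) shift cm [0.0473 0.1578 8.0107] turn z -0.031415579740411204
```

Call:
jog_arm(targets=[[0,0.1,2,0,0,0],[0,0.1,4,0,0,0],[0,0.1,6,0,0,0],[0,0.1,7.5,0,0,0],[0,0.1,8,0,0,0],[0,0.1,8,0,0,0],[0,0.1,8,0,0,0],[0,0.1,8,0,0,0]])

```text
time_s: 54.33
position: [0.6005, 0.0371, 0.0612]
tool_rot: [[-0.108, 0.994, 0.002], [0.994, 0.108, -0.0], [-0.001, 0.002, -1.0]]
ft_force: [-0.3, -0.2, -0.5]
grip_width: 0.0854
gripper_force: 0.0
```

Call:
jog_arm(targets=[[0,0,0,0,0,0],[0,0,0,0,0,0],[0,0,0,0,0,0],[0,0,0,0,0,0],[0,0,0,0,0,0],[0,0,0,0,0,0],[0,0,0,0,0,0],[0,0,0,0,0,0]], hand=0)

```text
time_s: 55.0
position: [0.6002, 0.0373, 0.0609]
tool_rot: [[-0.109, 0.994, 0.001], [0.994, 0.109, -0.0], [-0.0, 0.001, -1.0]]
ft_force: [-2.0, 0.2, 5.4]
grip_width: 0.0567
gripper_force: 42.2
```

Call:
jog_arm(targets=[[0,0,-1,0,0,0],[0,0,-3,0,0,0],[0,0,-5,0,0,0],[0,0,-7,0,0,0],[0,0,-9,0,0,0],[0,0,-9.5,0,0,0],[0,0,-9.5,0,0,0],[0,0,-9.5,0,0,0]])

```text
time_s: 55.67
position: [0.5996, 0.0374, 0.1541]
tool_rot: [[-0.109, 0.994, -0.001], [0.994, 0.109, 0.0], [0.0, -0.001, -1.0]]
ft_force: [-0.2, 0.3, -1.2]
grip_width: 0.0564
gripper_force: 43.3
```

Call:
jog_arm(targets=[[0,-3,0,0,0,0],[-0.1,-7,0,0,0,0],[-0.2,-11,0,0,0,0],[-0.3,-15,0,0,0,0],[-0.3,-17.2,0,0,0,0],[-0.3,-17.2,0,0,0,0],[-0.3,-17.2,3,0,0,0],[-0.3,-17.2,6,0,0,0]])

```text
time_s: 56.33
position: [0.43, 0.0155, 0.0945]
tool_rot: [[-0.108, 0.994, 0.003], [0.994, 0.108, -0.001], [-0.001, 0.003, -1.0]]
ft_force: [-0.1, 0.2, -2.2]
grip_width: 0.0564
gripper_force: 43.7
```

Call:
jog_arm(targets=[[0,0,2,0,0,0],[0,0,4,0,0,0],[0,0,5,0,0,0],[0,0,5.3,0,0,0],[0,0,5.3,0,0,0],[0,0,5.3,0,0,0],[0,0,5.3,0,0,0],[0,0,5.3,0,0,0]])

```text
time_s: 57.0
position: [0.4297, 0.0156, 0.0424]
tool_rot: [[-0.109, 0.994, 0.001], [0.994, 0.109, -0.0], [-0.001, 0.001, -1.0]]
ft_force: [-0.5, 0.8, -1.7]
grip_width: 0.0562
gripper_force: 43.6
```

Run:
```python
from h import *
st(); go(.429,.0157,.0352,6.2)
```

```text
t 57.0 q [-13.7735  25.2644 108.1511  -0.0011  46.5029 -20.0094] F [-0.5465  0.7557 -1.7428] M [-0.0164 -0.0356 -0.0432] p [0.4297 0.0156 0.0424] w 0.056183414092017894 yaw 6.236691450934275
to (0.429, 0.0157, 0.0352) shift cm [ 0.014  -0.0705  0.7207] turn z 0.03669145093428483
```

Call:
jog_arm(targets=[[0,0,0.3,0,0,0],[0,0,0.6,0,0,0],[0,0,0.65,0,0,0],[0,0,0.65,0,0,0]])

```text
time_s: 57.33
position: [0.4295, 0.0157, 0.0359]
tool_rot: [[-0.109, 0.994, 0.001], [0.994, 0.109, -0.0], [-0.0, 0.001, -1.0]]
ft_force: [-2.0, 1.0, 10.0]
grip_width: 0.0563
gripper_force: 44.6
```

Call:
jog_arm(targets=[[0,0,0,0,0,0],[0,0,0,0,0,0],[0,0,0,0,0,0],[0,0,0,0,0,0],[0,0,-2,0,0,0],[0,0,-6,0,0,0],[0,0,-10,0,0,0],[0,0,-12.5,0,0,0]], hand=1)

```text
time_s: 58.0
position: [0.4298, 0.0156, 0.1636]
tool_rot: [[-0.109, 0.994, 0.003], [0.994, 0.109, -0.001], [-0.001, 0.003, -1.0]]
ft_force: [0.3, -0.1, -0.3]
grip_width: 0.085
gripper_force: 0.0
```

Call:
jog_arm(targets=[[1.8,3.4,0,0,0,0],[3.6,6.8,0,0,0,0],[5.5,10.2,0,0,0,0],[7.3,13.6,0,0,0,0],[9.2,17.1,0,0,0,0],[9.2,17.1,0,0,0,0],[9.2,17.1,1,0,0,0],[9.2,17.1,2,0,0,0]])

```text
time_s: 58.67
position: [0.5887, 0.1256, 0.1393]
tool_rot: [[-0.109, 0.994, -0.001], [0.994, 0.109, -0.0], [-0.0, -0.001, -1.0]]
ft_force: [-0.3, -0.7, -0.3]
grip_width: 0.0853
gripper_force: 0.0
```

Run:
```python
from h import *
st(); scene(); go(.5898,.1258,.0595,6.2)
```

```text
t 58.6667 q [ 0.7892 31.3514 73.969  -0.0081 74.7149 -5.4523] F [-0.3166 -0.6564 -0.347 ] M [-0.0239  0.0517 -0.0253] p [0.5887 0.1256 0.1393] w 0.0852936935504314 yaw 6.243663933168445
tab 0 
no key
top [0.43   0.0165] 0.027231326326727867 [0.4301 0.0161] 0.071138817863448 0.75
top [ 0.7598 -0.1221] 0.015624810941517353 [ 0.7592 -0.1215] 0.14928840106201569 0.67
tab 79 [0.4431 0.2183 0.062 ]
side key n 15 mean [0.5705 0.2555] wing angle 80.40715291292429 ((0.57313072681427, 0.25578364729881287), (0.013536270707845688, 0.025578530505299568), 11.087124824523926)
side [ 0.4258 -0.0615] 0.02870992198586464 [ 0.4253 -0.0637] 0.06941535465438226 0.91
side [0.5868 0.1208] 0.026460712775588036 [0.5854 0.1199] 0.09436205714772661 0.59
to (0.5898, 0.1258, 0.0595) shift cm [0.0614 0.1417 8.0628] turn z -0.02219702882766228
```

Call:
jog_arm(targets=[[0,0.1,2,0,0,0],[0,0.1,4,0,0,0],[0,0.1,6,0,0,0],[0,0.1,7.5,0,0,0],[0,0.1,8,0,0,0],[0,0.1,8,0,0,0],[0,0.1,8,0,0,0],[0,0.1,8,0,0,0]])

```text
time_s: 59.53
position: [0.5909, 0.1257, 0.0617]
tool_rot: [[-0.108, 0.994, 0.002], [0.994, 0.108, 0.0], [-0.0, 0.002, -1.0]]
ft_force: [0.8, 0.8, -0.1]
grip_width: 0.0855
gripper_force: 0.0
```

Call:
jog_arm(targets=[[0,0,0,0,0,0],[0,0,0,0,0,0],[0,0,0,0,0,0],[0,0,0,0,0,0],[0,0,0,0,0,0],[0,0,0,0,0,0],[0,0,0,0,0,0],[0,0,0,0,0,0]], hand=0)

```text
time_s: 60.2
position: [0.5905, 0.1258, 0.0614]
tool_rot: [[-0.109, 0.994, 0.001], [0.994, 0.109, -0.0], [-0.0, 0.001, -1.0]]
ft_force: [-2.0, -0.9, 6.2]
grip_width: 0.0562
gripper_force: 41.8
```

Call:
jog_arm(targets=[[0,0,-1,0,0,0],[0,0,-3,0,0,0],[0,0,-5,0,0,0],[0,0,-7,0,0,0],[0,0,-9,0,0,0],[0,0,-9.5,0,0,0],[0,0,-9.5,0,0,0],[0,0,-9.5,0,0,0]])

```text
time_s: 60.87
position: [0.5899, 0.1258, 0.1546]
tool_rot: [[-0.109, 0.994, -0.001], [0.994, 0.109, -0.0], [0.0, -0.001, -1.0]]
ft_force: [-0.3, 0.1, -2.5]
grip_width: 0.0564
gripper_force: 43.5
```

Call:
jog_arm(targets=[[-0.3,-3,0,0,0,0],[-0.7,-7,0,0,0,0],[-1.2,-11,0,0,0,0],[-1.6,-14.5,0,0,0,0],[-1.7,-16.2,0,0,0,0],[-1.7,-16.2,0,0,0,0],[-1.7,-16.2,3,0,0,0],[-1.7,-16.2,6,0,0,0]])

```text
time_s: 61.53
position: [0.432, 0.0913, 0.0949]
tool_rot: [[-0.108, 0.994, 0.003], [0.994, 0.108, -0.0], [-0.001, 0.003, -1.0]]
ft_force: [-0.7, 0.3, -2.7]
grip_width: 0.0563
gripper_force: 43.9
```

Call:
jog_arm(targets=[[0,0,2,0,0,0],[0,0,4,0,0,0],[0,0,5,0,0,0],[0,0,5.3,0,0,0],[0,0,5.3,0,0,0],[0,0,5.3,0,0,0],[0,0,5.3,0,0,0],[0,0,5.3,0,0,0]])

```text
time_s: 62.2
position: [0.4315, 0.0913, 0.0429]
tool_rot: [[-0.109, 0.994, 0.001], [0.994, 0.109, -0.0], [-0.0, 0.001, -1.0]]
ft_force: [-0.8, -0.7, -2.2]
grip_width: 0.0562
gripper_force: 43.8
```

Run:
```python
from h import *
st(); go(.4306,.0907,.0352,6.2)
```

```text
t 62.2 q [ -3.4976  25.9622 106.4271   0.0002  47.529   -9.7317] F [-0.8481 -0.7332 -2.2222] M [-0.0417  0.0535  0.0062] p [0.4315 0.0913 0.0429] w 0.05617105121668123 yaw 6.233946712259823
to (0.4306, 0.0907, 0.0352) shift cm [-0.0538 -0.1005  0.7725] turn z 0.03394671225981938
```

Call:
jog_arm(targets=[[0,0,0.3,0,0,0],[0,0,0.6,0,0,0],[0,0,0.65,0,0,0],[0,0,0.65,0,0,0]])

```text
time_s: 62.53
position: [0.4314, 0.0914, 0.0363]
tool_rot: [[-0.109, 0.994, 0.001], [0.994, 0.109, -0.0], [-0.0, 0.001, -1.0]]
ft_force: [-0.8, -0.5, 7.6]
grip_width: 0.0566
gripper_force: 44.8
```

Call:
jog_arm(targets=[[0,0,0,0,0,0],[0,0,0,0,0,0],[0,0,0,0,0,0],[0,0,0,0,0,0],[0,0,-2,0,0,0],[0,0,-6,0,0,0],[0,0,-10,0,0,0],[0,0,-14,0,0,0]], hand=1)

```text
time_s: 63.2
position: [0.4305, 0.0914, 0.1775]
tool_rot: [[-0.109, 0.994, -0.001], [0.994, 0.109, 0.0], [0.0, -0.001, -1.0]]
ft_force: [-0.2, 0.0, -0.6]
grip_width: 0.0855
gripper_force: 0.0
```

Call:
jog_arm(targets=[[-3,0,-2,0,0,0],[-7,0,-4,0,0,0],[-11,0,-4,0,0,0],[-15,0,-4,0,0,0],[-19,0,-4,0,0,0],[-23,0,-4,0,0,0],[-26,0,-4,0,0,0],[-26,0,-4,0,0,0]])

```text
time_s: 63.87
position: [0.4597, -0.172, 0.2153]
tool_rot: [[-0.104, 0.995, -0.0], [0.995, 0.104, -0.001], [-0.001, -0.0, -1.0]]
ft_force: [0.0, 0.5, -0.3]
grip_width: 0.0854
gripper_force: 0.0
```

Run:
```python
from h import *
st(); scene(); im=env.get_image('top'); save(im,'t9.png',(110,300,110,360),3)
```

```text
t 63.8667 q [-34.3362  16.636   85.0496  -0.0603  78.2751 -40.2855] F [ 0.0124  0.4656 -0.3269] M [-0.016   0.0454 -0.0146] p [ 0.4597 -0.172   0.2153] w 0.08535040232100359 yaw 5.961593224882406
tab 69 [0.4463 0.2294 0.0745]
top key n 71 mean [0.5773 0.2447] wing angle 101.5090721258108 ((0.577319860458374, 0.2453773319721222), (0.012320342473685741, 0.049022018909454346), 10.064136505126953)
top [0.433  0.0929] 0.027722546830773354 [0.4327 0.0927] 0.07118560633365167 0.54
tab 77 [0.443  0.2189 0.0617]
no key
side [ 0.4259 -0.0051] 0.045761480927467346 [0.4274 0.0091] 0.06959597211429791 0.65
side [0.422  0.0735] 0.04609011858701706 [0.4284 0.0877] 0.06938621899225739 0.6
side [ 0.4257 -0.0615] 0.02951166220009327 [ 0.4263 -0.0639] 0.06958166355720569 0.58
```

View pics/t9.png

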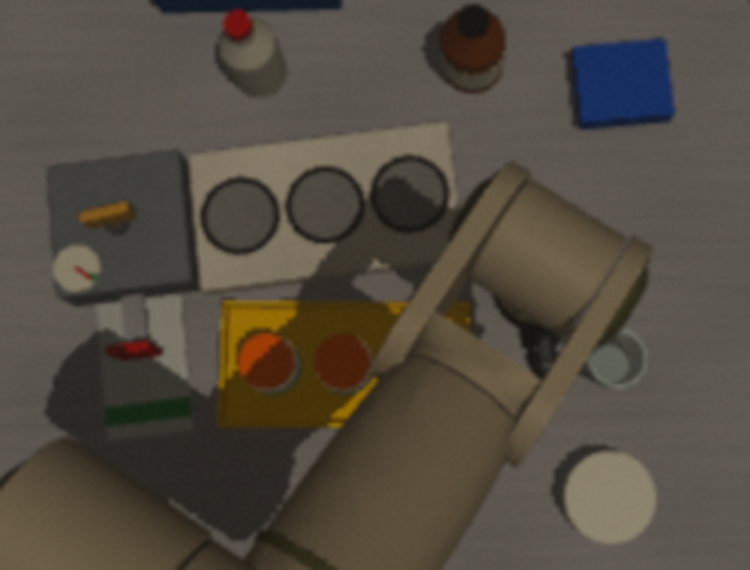

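The picture shows jars in the tray at (265,360) and (343,360). The third is hidden by the arm, but the side camera sees it in place. The slide is home and the needle is on green. I'll let the arm settle, recheck and hand in.

Call:
jog_arm(targets=[[0,0,0,0,0,0],[0,0,0,0,0,0],[0,0,0,0,0,0],[0,0,0,0,0,0],[0,0,0,0,0,0],[0,0,0,0,0,0],[0,0,0,0,0,0],[0,0,0,0,0,0]])

```text
time_s: 64.78
position: [0.4593, -0.1671, 0.2158]
tool_rot: [[-0.109, 0.994, -0.0], [0.994, 0.109, -0.0], [-0.0, -0.0, -1.0]]
ft_force: [-0.2, 1.0, 0.4]
grip_width: 0.0853
gripper_force: 0.0
```

Run:
```python
from h import *
scene(); print(env.close_job())
```

```text
tab 71 [0.4463 0.2285 0.0738]
top key n 72 mean [0.5771 0.2448] wing angle 101.99133019638387 ((0.5779621005058289, 0.24410304427146912), (0.01197803020477295, 0.04828079789876938), 12.009483337402344)
top [0.4306 0.0169] 0.02754857763648033 [0.4322 0.0171] 0.07144439823314075 0.85
top [0.4326 0.093 ] 0.02746417559683323 [0.4314 0.093 ] 0.07178558413632119 0.59
tab 78 [0.443  0.2176 0.0613]
no key
side [ 0.4284 -0.0623] 0.029402056708931923 [ 0.4265 -0.0635] 0.06946357018408855 0.85
side [0.4297 0.0128] 0.029397115111351013 [0.4269 0.0118] 0.06924997166512126 0.62
side [0.4296 0.0902] 0.028635676950216293 [0.4285 0.0886] 0.06927711381874802 0.6
the job is handed in; nothing more can be done
None
```

I handed the job in at about 65 s: all three orange-capped jars stand upright in the yellow tray, the key is wound against its stop, and the slide was held over the green band for over a second and crept home; the hand-in call returned no verdict.

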